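# Load the master-coil cartridge into the coil tester

### The job

Pick up the flat master-coil cartridge by its upright grip and push it, nose first, through the coil tester's spring dust flap until it clicks fully home on the sprung contacts at the back of the bay, so that the flap swings shut behind it, then let go of it and draw the hand away. The fit is close and the contacts are delicate: work by feel, easing the cartridge straight in, and never let the cartridge bear on the tester with more than about 25 N in all, side forces included. Leave the other things on the bench where they are.

Things in the scene. Friction and masses are not known exactly. Their poses are not given: they have to be found in the camera images.
- cartridge: Master-coil cartridge, 0.11 to 0.22 kg, loose, flat on the bench. Black body 80 (x) x 60 (y) x 18 mm, a copper coil disc in its top. Origin: centre of its underside; +x to the nose, +z up. The last 8 mm of the nose taper to 54 mm wide. Each flank has a catch notch 8 mm wide at x = +22 mm. A stem 10 mm wide, z = 5 to 13 mm, runs from the rear face (x = -40 mm) back to the grip.
- cart_grip (a point): Where to hold the cartridge: on its upright grip plate, 30 (cartridge x) x 10 (y) mm, standing from 4 to 46 mm above the cartridge's underside. The point lies 34 mm above the underside, 128 mm behind the cartridge's origin, axes as the cartridge. Pinch it across cartridge y.
- cart_nose (a point): Centre of the cartridge's nose face, 9 mm above its underside, 40 mm ahead of its origin.
- tester: Coil tester, a fixed grey bench instrument 186 (x) x 210 (y) x 88 mm with a black front panel at its -x end. Origin: on the bench, under its middle, 96 mm behind the panel's face; +x front to back (the way the cartridge goes in), +z up. The cartridge bay is in the right half of the front, centre line y = -30 mm. A knob and two terminal posts stick out 16 mm from the left half of the front.
- bay_mouth (a point): Floor point of the bay's mouth on its centre line (tester x = -92, y = -30, z = 18 mm), axes as the tester. The front panel's face is 4 mm in front of it. From here the bay is a straight level channel 61.2 mm wide, its opening 23 mm high. The flap hangs 3 mm behind this point.
- flap (a joint): Angle of the spring dust flap, a steel plate 60 x 22 mm hung at the top of the bay's mouth: 0 = hanging shut, up to 1.5 rad = swung inwards and up. It yields to 3 to 6 N, then drags lightly on the cartridge. A notch 18 mm wide, 14 mm high in its lower edge takes the cartridge's stem: it shuts once the cartridge's rear face is 22 mm past it.
- contact_head (a joint): Travel (m) of the sprung contact head at the back of the bay: 0 = free, end stop at 0.0055; spring force 1.2 to 2.9 N. Home is 0.004: two spring ball catches (each pinching with about 3 N) snap into the cartridge's notches, tugging it in, and hold it. Beyond the click the push rises by about 2 N a mm, and all the forces on the tester add up to about twice the push at the hand.
- bobbin_b: Bystander: a small wire bobbin, 26 x 39 x 22 mm. Leave alone.
- screwdriver: Bystander: a screwdriver 144 mm long, lying down. Leave alone.
- toroid: Bystander: a small toroid choke, 33 x 52 x 12 mm. Leave alone.
- caliper_c: Bystander: a digital caliper, 58 x 200 x 13 mm, lying down. Leave alone.
- sill (a point): Middle of the front edge of the level aluminium sill before the bay (84 mm wide, top at bay-floor height, 60 mm in front of bay_mouth), on the bay's centre line, axes as the tester. Two guide cheeks 11 mm high stand on the sill in line with the bay's walls; over their front 24 mm they flare out, to about 70 mm apart at 44 mm in front of bay_mouth.
- bay_depth (a point): Point on the bay's centre line and floor (tester x = -13, y = -30, z = 18 mm), axes as the tester: the mean place of the cartridge's origin when home. The contact unit (head and catches) is clamped up to 12 mm nearer or farther, differently each time, so the end must be felt: the nose meets the catches about 18 mm before home (3 to 6 N), the head 4 mm before home.

How it is judged:
By the outcome, as a careful person would: the job done as asked, in the order asked, and still so for the second after the job is handed in, with the robot touching nothing.
It also fails if it takes over 67 s, if anything falls off the work surface, if the arm or the gripper's body presses on something with over 40 N, if the wrist force passes 120 N, or if a joint passes its speed limit or range.

### The arm

A 6-joint arm with a two-finger parallel gripper is mounted at the origin on a cart in front of the work surface, level with it; the furniture and walls round the work are solid. World frame = base frame: x ahead of the robot, y to its left, z up, the work surface at z = 0. Lengths are in m, angles in rad, forces in N, time in s.
With the tool pointing down it reaches from about 0.3 to 0.875 m from the base axis. Payload 6.4 kg.
Tool frame: the origin (TCP) lies on the front face of the gripper's body, between the roots of the fingers; the fingertips stand 73 mm ahead of it and the grasp point (between the pads) lies ctrl.pinch_z ahead of it (ctrl.pinch_z is the distance from the TCP to the grasp point, in m); z points along the fingers, x is the direction in which the jaws open and shut, and the axes are right-handed (so a half turn about z gives the same grasp; the last joint's range is limited). The gripper opens to 85 mm and grips with 20 to 120 N. Pads are 22 mm wide; open, the fingers measure 114 mm over their backs; the gripper's body (76 mm by 85 mm) begins 54 mm behind the grasp point. The pads swing forward as they close: fully open they stand 13 mm farther back than shut.
Start: joints at [0.978, 0.181, 1.607, -0, 1.354, -0.206], TCP at [0.217, 0.533, 0.304] pointing down, gripper open.
Joint ranges: [-2.99, 2.99], [-0.89, 2.07], [0.3, 2.58], [-1.14, 4.28], [0, 2.63], [-3.12, 3.12]. Speed limits (rad/s): [2.57, 2.57, 3.01, 3.14, 3.14, 3.14].

### API

Orientations are given as a unit quaternion [w, x, y, z].
In Python, from bench import ctrl gives the robot as it stands.
- The arm moves only by the tool move_arm, never from a script. Its argument "rows" is text: rows parted by semicolons, each of 7 numbers parted by spaces: the shift along the tool's x, y, z in cm, then the turn, a rotation vector about the tool's x, y, z in degrees, then the opening, from 0 (shut) to 1 (fully open). In form: x y z rx ry rz grip; .... A call has 1 to 20 rows; each row shifts and turns the commanded pose from where the row before left it, along the tool's axes as they then stand; what a row does not reach is not made up. A row lasts 1/10 s, in which the tool goes at most 50 mm and 8.59 degrees, less where a joint would pass 70% of its speed; a pose out of reach is approached as far as the arm can. A call with a gripper value outside its range is refused whole. The fingers move at their own pace and stop on an object; the grip force is fixed at half the most. Time passes only in rows, so rows that do not move let the fingers close. It gives the time, the measured TCP pose, the force and the opening at its end, in the units of the state.
- ctrl.get_obs(): the state, without advancing time (a new reading comes with each control period).
- ctrl.camera(name): name is "side" or "top" or "wrist"; returns a dict with "color" (400x640x3 uint8, blue, green, red), "fx", "fy", "cx", "cy" (pixels), "rvec" (rotation vector, rad) and "tvec" (3), from world to camera coordinates, as OpenCV has them. Camera axes: x right, y down, z forward; pixel columns grow to the right and rows downward; lengths in m; the calibration is good to about 2 mm. A picture is of the moment at which its call begins. There is no depth.
- ctrl.hand_in(): hands the job in, once; it reports no verdict.
Trained networks look in the newest picture that a camera, given by its name, has taken for a name from the list of things; names that differ only in an ending like _2 or _b are one class to them, and where a whole thing is asked for, a point or a joint stands for the part that bears it (a point fixed in the world has none). Each returns a list of dicts, best first, with "confidence" (0 to 1); they miss things now and then, are a little off and sometimes report something else, mostly with a low value. They report only what shows in the picture. A call takes as long as a camera call.
- ctrl.look_for(camera, query): "bbox" ([left, top, right, bottom] in pixels, round what is visible of it).
- ctrl.trace(camera, query): "region" (400x640 bool, what is visible of it) and "bbox" ([left, top, right, bottom] in pixels, round what is visible of it).
The state is a dict: "time_s": time; "q": joint angles; "dq": joint speeds; "joint_efforts": joint torques, N m; "eef_pos": TCP position; "eef_rot": TCP orientation; "wrist_force": force on the tool from outside, world axes, zero at the start; "torque": the same for the moment, N m; "opening": opening from 0.0 (shut) to 1.0 (fully open).
Only numpy, scipy, OpenCV 4.12 (cv2) and the standard library are available. Lean on these libraries where they do the work, as an engineer would, in place of code of your own. Each camera call takes 0.05 s, during which the arm holds its last target.

## Working session

There is one attempt and no reset: what is moved stays moved. The work goes in short steps, Python scripts to look and compute and a tool call to move; the robot and the scene stay as the last step left them, time stands still between calls to the robot, and variables do not carry over. Pictures are saved under pics/ and viewed, and the job is handed in when it is done.

Besides the shell and the picture viewer there is one more tool, called after "Call:" by a JSON object that holds its "op" and its "data", one argument or row to a line. move_arm: Moves the arm, as the interface text tells. Its arguments: {"type":"object","properties":{"rows":{"type":"string"}},"required":["rows"]}

```bash
ls; mkdir -p pics
python3 - <<'E'
from bench import ctrl
import cv2
o=ctrl.get_obs()
for k,v in o.items(): print(k,v)
print(ctrl.pinch_z)
for n in ("side","top","wrist"):
    c=ctrl.camera(n); cv2.imwrite(f"pics/{n}0.png",c["color"])
    print(n,c["fx"],c["fy"],c["cx"],c["cy"],c["rvec"],c["tvec"])
    for q in ("cartridge","cart_grip","tester","flap"):
        for r in ctrl.look_for(n,q)[:2]: print(n,q,r)
E
```

```text
pics
time_s 0.0
q [ 9.77722856e-01  1.81535204e-01  1.60800910e+00 -9.64660867e-06
  1.35378851e+00 -2.06285776e-01]
dq [ 0.00076857 -0.00115282 -0.00106478 -0.00093196 -0.00070749  0.00156424]
joint_efforts [ 5.03258525e-04 -4.44884849e+01 -3.51328683e+01 -2.32247530e-04
  9.16169258e-03  1.11139482e-06]
eef_pos [0.21663405 0.53217017 0.30298679]
eef_rot [ 3.31709252e-04  8.29822992e-01  5.58026026e-01 -8.04382389e-04]
wrist_force [-0.1940655   0.65097883  0.25551081]
torque [0.01065735 0.02684984 0.02159739]
opening 1.0003628687266857
0.0539
side 451.63744802626195 451.63744802626195 325.4232069618839 197.36362969542228 [ 2.3269036  -0.05984251  0.02174611] [-0.55680767  0.06443924  0.9913447 ]
side cartridge {'bbox': [287.4, 278.9, 383.8, 329.8], 'confidence': 0.7}
side cart_grip {'bbox': [287.2, 278.9, 388.9, 331.9], 'confidence': 0.62}
side tester {'bbox': [329.7, 137.1, 453.3, 232.3], 'confidence': 0.81}
top 451.2205357289399 451.2205357289399 319.93262029912063 198.84194805971845 [ 1.98010567 -2.24131834  0.24488725] [0.08997546 0.57799351 1.26162119]
top cartridge {'bbox': [391.1, 167.6, 415.3, 229.9], 'confidence': 0.88}
top cart_grip {'bbox': [391.2, 168.9, 413.8, 226.1], 'confidence': 0.59}
top tester {'bbox': [259.8, 119.7, 342.1, 205.1], 'confidence': 0.62}
wrist 296.65748169564466 296.65748169564466 317.01276528762224 198.26202859765894 [-2.40321465 -1.61507604 -0.23323256] [-0.57536738 -0.03526822  0.37790242]
```

View pics/side0.png

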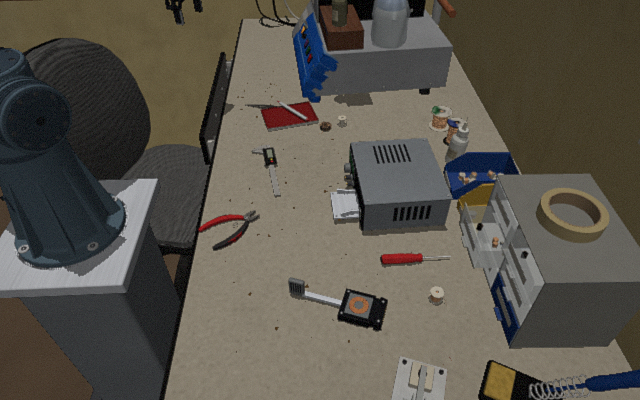

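View pics/top0.png

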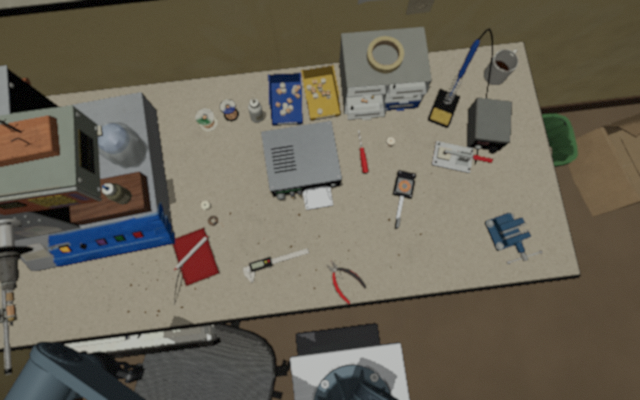

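View pics/wrist0.png

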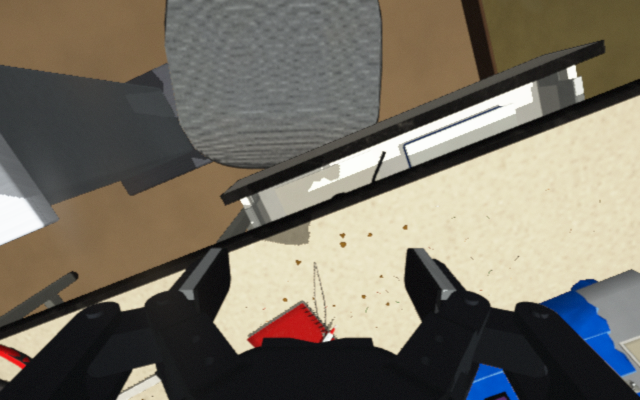

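Side view shows the cartridge body at (362,309), grip at (296,288), and tester around (400,185) with the sill at (344,205). I'll zoom in for a first estimate.

```bash
cat > h.py <<'E'
import numpy as np, cv2
from scipy.spatial.transform import Rotation as R
def cam(c):
    K=np.array([[c["fx"],0,c["cx"]],[0,c["fy"],c["cy"]],[0,0,1.]])
    return K,np.array(c["rvec"],float),np.array(c["tvec"],float)
def proj(c,P):
    K,r,t=cam(c); return cv2.projectPoints(np.asarray(P,float).reshape(-1,1,3),r,t,K,None)[0].reshape(-1,2)
def unproj(c,uv,z):
    K,r,t=cam(c); Rm=cv2.Rodrigues(r)[0]; o=-Rm.T@t
    d=Rm.T@np.linalg.inv(K)@np.array([uv[0],uv[1],1.]); return o+d*(z-o[2])/d[2]
def crop(img,x0,y0,x1,y1,s,fn):
    cv2.imwrite(fn,cv2.resize(img[y0:y1,x0:x1],None,fx=s,fy=s,interpolation=cv2.INTER_CUBIC))
E
python3 - <<'E'
from h import *
S=cv2.imread("pics/side0.png");T=cv2.imread("pics/top0.png")
crop(S,280,265,400,345,6,"pics/s_c.png")
crop(S,320,130,460,235,5,"pics/s_t.png")
crop(T,255,115,425,235,4,"pics/t_c.png")
E
```

```text
(no output)
```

View pics/s_c.png

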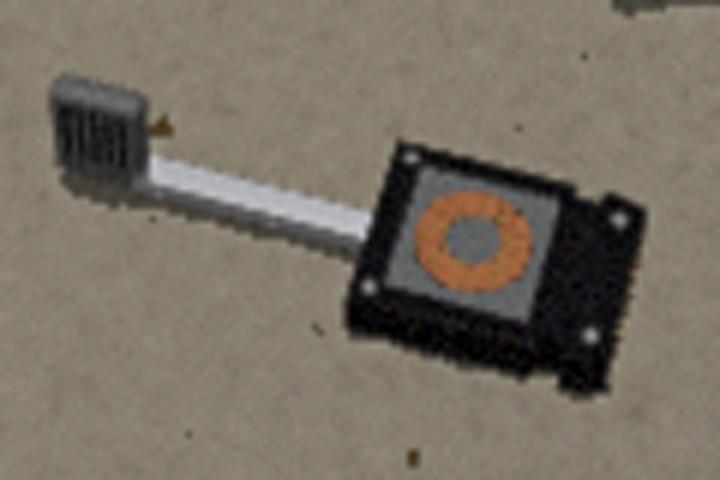

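View pics/s_t.png

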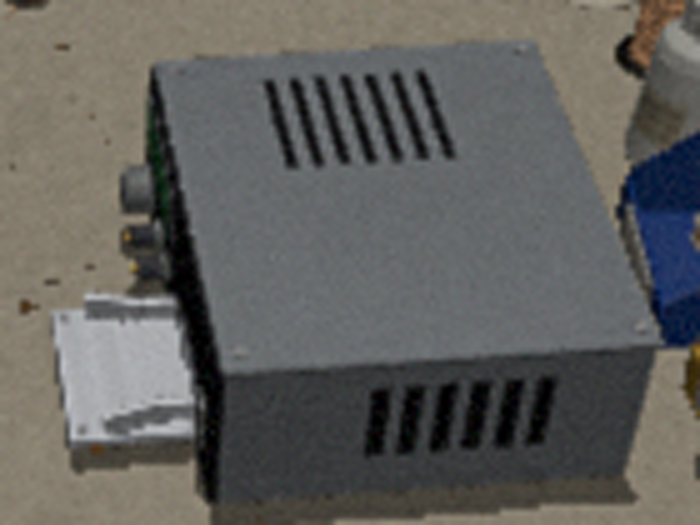

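View pics/t_c.png

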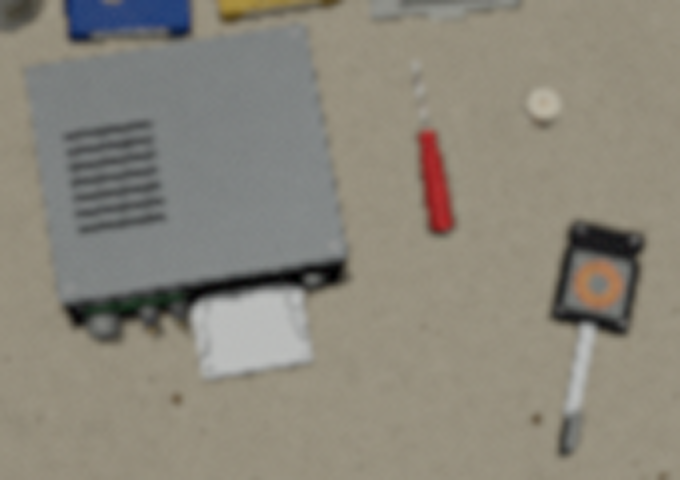

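```bash
cat > fit.py <<'E'
from h import *
from bench import ctrl
from scipy.optimize import least_squares
S=ctrl.camera("side");T=ctrl.camera("top")
def s(k,ox,oy,L): return [((u/k+ox,v/k+oy),p) for u,v,p in L]
def fit(obs,x0):
    def f(x):
        r=[]
        for c,L,w in obs:
            P=np.array([p for _,p in L],float)/1000; cs,sn=np.cos(x[2]),np.sin(x[2])
            W=np.c_[P[:,0]*cs-P[:,1]*sn+x[0],P[:,0]*sn+P[:,1]*cs+x[1],P[:,2]]
            r.append((proj(c,W)-np.array([u for u,_ in L]))*w)
        return np.concatenate(r).ravel()
    q=least_squares(f,x0,loss="soft_l1"); return q.x,f(q.x).reshape(-1,2).round(1)
cs=s(6,280,265,[(100,90,(-128,0,46)),(400,143,(-40,30,18)),(350,332,(-40,-30,0)),(352,303,(-40,-30,18)),(645,207,(40,27,18)),(603,392,(40,-27,0))])
ct=s(4,255,115,[(574,415,(-128,0,46)),(553,317,(-40,30,10)),(628,330,(-40,-30,10)),(577,222,(40,27,18)),(642,240,(40,-27,18))])
ts=s(5,320,130,[(152,62,(-96,105,88)),(220,375,(-96,-105,88)),(660,345,(90,-105,88)),(535,42,(90,105,88)),(52,312,(-152,12,18)),(72,440,(-152,-72,18))])
tt=s(4,255,115,[(65,302,(-96,105,88)),(345,262,(-96,-105,88)),(305,28,(90,-105,88)),(25,68,(90,105,88)),(203,378,(-152,12,18)),(312,360,(-152,-72,18))])
for a,b,x0 in ((cs,ct,(.5,-.1,0)),(ts,tt,(.6,.2,0))):
    for o in ([(S,a,1)],[(T,b,1)],[(S,a,1),(T,b,1)]):
        x,r=fit(o,x0); print(x.round(4),np.abs(r).max(), r.tolist() if len(o)==2 else "")
E
python3 fit.py
```

```text
[ 0.6147 -0.2474 -0.3463] 0.9 
[ 0.6102 -0.2483 -0.3588] 3.3 
[ 0.6141 -0.2478 -0.3504] 3.1 [[-0.4, 0.6], [-0.2, -0.5], [-0.9, 0.1], [-1.1, -0.5], [0.5, 0.7], [0.5, 0.3], [0.1, 2.2], [-0.9, -1.2], [-0.4, -0.1], [-0.6, -2.5], [0.4, -3.1]]
[0.724  0.0547 0.0385] 1.4 
[0.7182 0.0574 0.0376] 1.2 
[0.7221 0.0559 0.0369] 2.5 [[-1.0, -0.1], [-1.6, -1.0], [0.3, -0.7], [-0.2, -0.4], [-1.1, -0.3], [-1.5, 0.2], [-0.8, -0.4], [0.9, -1.6], [0.3, -2.5], [0.7, -1.9], [0.2, -1.0], [0.4, -0.8]]
```

```bash
cat >> h.py <<'E'
def tool(o):
    w,x,y,z=o["eef_rot"]; return np.array(o["eef_pos"]),R.from_quat([x,y,z,w])
def plan(o,pos,yaw,tilt=None):
    """shift in tool axes (cm) then turn (deg) to reach pos with tool x at heading yaw, tool down"""
    p,r=tool(o); d=r.inv().apply(np.array(pos)-p)*100
    cx=np.array([np.cos(yaw),np.sin(yaw),0]);cz=np.array([0,0,-1.]);cy=np.cross(cz,cx)
    t=R.from_matrix(np.c_[cx,cy,cz]); rv=(r.inv()*t).as_rotvec(degrees=True)
    return d.round(2),np.linalg.norm(d).round(2),rv.round(2)
E
python3 - <<'E'
from h import *
from bench import ctrl
c=ctrl.camera("wrist");o=ctrl.get_obs();p,r=tool(o)
K,rv,t=cam(c);Rm=cv2.Rodrigues(rv)[0]
print("cam in tool",r.inv().apply(-Rm.T@t-p),"axes in tool (cols x,y,z)",(r.inv().as_matrix()@Rm.T).round(3))
print(o["time_s"])
print(plan(o,(0.494,-0.204,0.25),np.pi/2-.35))
E
```

```text
cam in tool [ 0.00017117 -0.07247415 -0.06901108] axes in tool (cols x,y,z) [[ 1.    -0.001  0.001]
 [ 0.     0.959  0.282]
 [-0.001 -0.282  0.959]]
0.9
(array([-57.76,  53.45,   5.39]), np.float64(78.88), array([-0.  ,  0.  , -2.11]))
```

Run:
```python
from h import *
from bench import ctrl
print(plan(ctrl.get_obs(),(0.63,0.022,0.28),np.pi/2+.037))
```

```text
(array([-31.7 ,  57.52,   2.39]), np.float64(65.72), array([ -0.  ,  -0.  , -24.28]))
```

Call:
{"op": "move_arm", "data": {
  "rows": "-1 2 0.1 0 0 0 1;-2 3.6 0.15 0 0 0 1;-2.2 4 0.15 0 0 0 1;-2.2 4 0.15 0 0 0 1;-2.2 4 0.15 0 0 0 1;-2.2 4 0.15 0 0 0 1;-2.2 4 0.15 0 0 0 1;-2.2 4 0.15 0 0 0 1;-2.2 4 0.15 0 0 0 1;-2.2 4 0.15 0 0 0 1;-2.2 4 0.15 0 0 0 1;-2.2 4 0.15 0 0 0 1;-2.2 4 0.15 0 0 0 1;-2.2 4 0.15 0 0 0 1;-2 3.6 0.15 0 0 0 1;-0.5 1 0 0 0 -6 1;0 0 0 0 0 -6 1;0 0 0 0 0 -6 1;0 0 0 0 0 -6 1;0 0 0 0 0 0 1"
}}

```text
time_s: 2.9
eef_pos: [0.6356, 0.0175, 0.2818]
eef_rot: [-0.0, 0.695, 0.719, -0.0]
wrist_force: [0.5, -0.0, 0.7]
opening: 1.001
```

Run:
```python
from h import *
from bench import ctrl
import pickle
c=ctrl.camera("wrist");o=ctrl.get_obs();pickle.dump(c,open("w1.pkl","wb"))
cv2.imwrite("pics/w1.png",c["color"]);print(o["time_s"],o["eef_pos"],R.from_quat(np.roll(o["eef_rot"],-1)).as_matrix().round(4)[:,0])
```

```text
2.95 [0.63555481 0.01751849 0.28179506] [-0.0298  0.9996  0.    ]
```

View pics/w1.png

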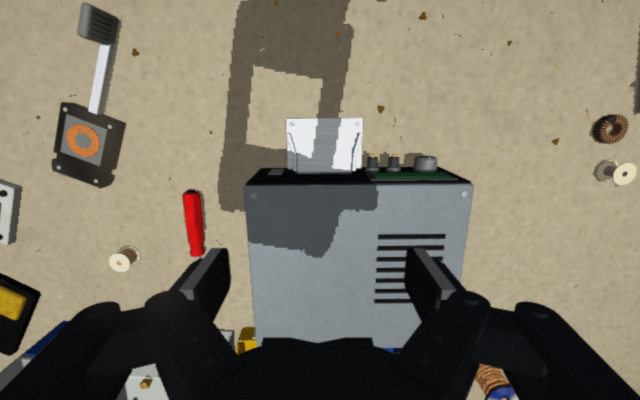

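The wrist image shows the sill at (325,145), the tester front edge near row 184, and the cartridge at (90,145) with its grip at (97,22). I'll zoom in on both.

Run:
```python
from h import *
W=cv2.imread("pics/w1.png")
crop(W,235,105,485,215,3,"pics/w1t.png")
crop(W,275,110,375,185,8,"pics/w1s.png")
crop(W,40,0,140,195,3,"pics/w1c.png")
```

```text
(no output)
```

View pics/w1t.png

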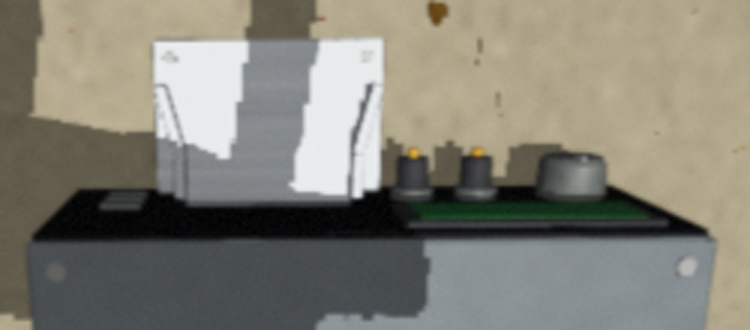

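View pics/w1s.png

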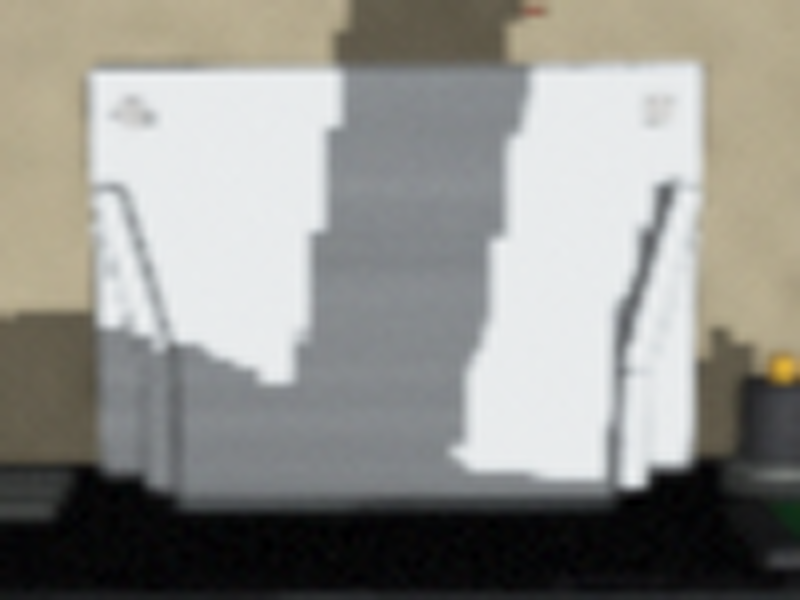

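View pics/w1c.png

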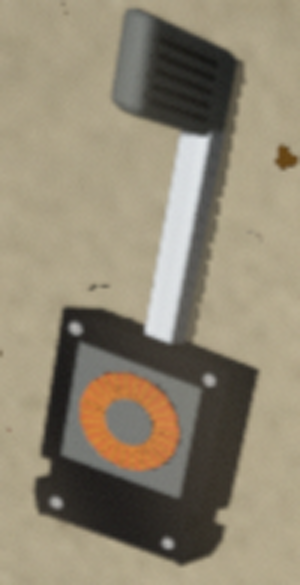

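```bash
cat > fit2.py <<'E'
from fit import *
import pickle
W=pickle.load(open("w1.pkl","rb"))
print("----")
tw=s(8,275,110,[(90,72,(-152,-72,18)),(702,63,(-152,12,18)),(180,503,(-96,-60.6,18)),(609,497,(-96,.6,18)),(100,478,(-96,-72,18)),(695,468,(-96,12,18))])+s(3,235,105,[(33,240,(-92,-105,88)),(713,238,(-92,105,88))])
cw=s(3,40,0,[(65,307,(-40,-30,18)),(258,372,(-40,30,0)),(37,512,(40,-27,18)),(185,564,(40,27,0)),(47,466,(22,-30,18)),(220,516,(22,30,0)),(133,60,(-128,0,46)),(161,337,(-40,0,13))])
for a,b,x0 in ((cw,cs,(.6,-.2,-.3)),(tw,ts,(.72,.05,0))):
  for o in ([(W,a,1)],[(W,a,1),(S,b,1)]):
    x,r=fit(o,x0); print(x.round(4),r.tolist())
    g=x[:2]+np.array([np.cos(x[2]),np.sin(x[2])])*-.128; print("grip",g)
E
python3 fit2.py | sed -n '/----/,$p'
```

```text
----
[ 0.6107 -0.2439 -0.3664] [[-0.9, -0.6], [1.0, -0.5], [-0.4, 0.3], [8.2, -3.0], [-4.0, -0.0], [2.2, 0.6], [0.3, 0.6], [-1.2, 0.7]]
grip [ 0.49119833 -0.1980762 ]
[ 0.6115 -0.2452 -0.3704] [[-1.8, 0.1], [0.0, 0.4], [-1.5, 0.8], [7.1, -2.3], [-5.0, 0.5], [1.1, 1.2], [-0.4, 1.7], [-2.1, 1.5], [-1.3, -1.6], [-1.3, -1.9], [-2.6, -1.5], [-2.8, -2.2], [-0.9, 0.0], [-1.5, -0.6]]
grip [ 0.49218175 -0.19889444]
[0.721  0.061  0.0483] [[-0.9, -0.1], [0.2, -0.2], [0.2, -3.2], [0.4, -3.3], [0.2, 0.1], [-0.3, 0.2], [-1.4, 4.3], [1.9, 1.4]]
grip [0.59310639 0.05486839]
[0.722  0.0593 0.0349] [[-0.7, -0.1], [0.3, 0.9], [-0.3, -3.0], [-0.1, -2.4], [-0.3, 0.2], [-0.8, 1.2], [-2.1, 3.9], [0.8, 3.9], [-1.1, -1.0], [-2.0, -2.2], [-0.2, -1.7], [-0.5, -1.2], [-1.2, -1.4], [-1.7, -1.0]]
grip [0.59410177 0.05478958]
```

Run:
```python
from h import *
from bench import ctrl
o=ctrl.get_obs()
print(plan(o,(0.4925,-0.2005,0.16),np.pi/2-.362))
```

```text
(array([-21.38, -14.94,  12.19]), np.float64(28.79), array([-0.  ,  0.  , 22.44]))
```

Call:
{"op": "move_arm", "data": {
  "rows": "-1.4 -1 0.7 0 0 0 1;-2.8 -1.95 1.6 0 0 0 1;-2.8 -1.95 1.6 0 0 0 1;-2.8 -1.95 1.6 0 0 0 1;-2.8 -1.95 1.6 0 0 0 1;-2.8 -1.95 1.6 0 0 0 1;-2.8 -1.95 1.6 0 0 0 1;-2.8 -1.95 1.6 0 0 0 1;-0.4 -0.3 0.3 0 0 5 1;0 0 0 0 0 6 1;0 0 0 0 0 6 1;0 0 0 0 0 5.4 1;0 0 0 0 0 0 1;0 0 0 0 0 0 1"
}}

```text
time_s: 4.45
eef_pos: [0.4931, -0.2011, 0.16]
eef_rot: [0.0, 0.821, 0.57, 0.0]
wrist_force: [0.1, -0.5, -0.3]
opening: 0.999
```

Run:
```python
from h import *
from bench import ctrl
c=ctrl.camera("wrist");o=ctrl.get_obs()
cv2.imwrite("pics/w2.png",c["color"]);print(o["time_s"],o["eef_pos"],plan(o,(0.4925,-0.2005,0.088),np.pi/2-.362))
c=ctrl.camera("side");crop(c["color"],260,210,400,345,4,"pics/s2.png")
```

```text
4.5 [ 0.49308553 -0.2010682   0.15999269] (array([ 0.03, -0.08,  7.2 ]), np.float64(7.2), array([0.01, 0.  , 0.27]))
```

View pics/w2.png

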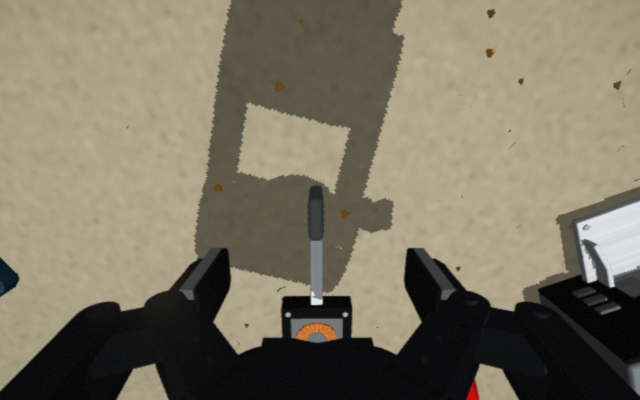

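View pics/s2.png

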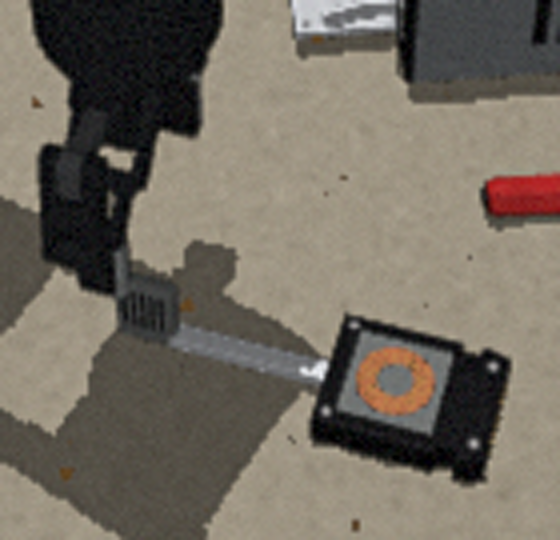

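The grip shows at (316,187–240) and the stem runs straight down the image, so it is centred and aligned. I'll check the fore/aft offset next.

Run:
```python
from h import *
from bench import ctrl
c=ctrl.camera("wrist");p,r=tool(ctrl.get_obs())
for dy in(-.015,0,.015):
  q=p+r.apply([0,dy,0]);q[2]=.046;print(dy,proj(c,[q]))
crop(c["color"],270,170,370,310,4,"pics/w2c.png")
```

```text
-0.015 [[316.58545661 203.65858392]]
0 [[316.59949089 225.32486641]]
0.015 [[316.61293165 246.07487275]]
```

View pics/w2c.png

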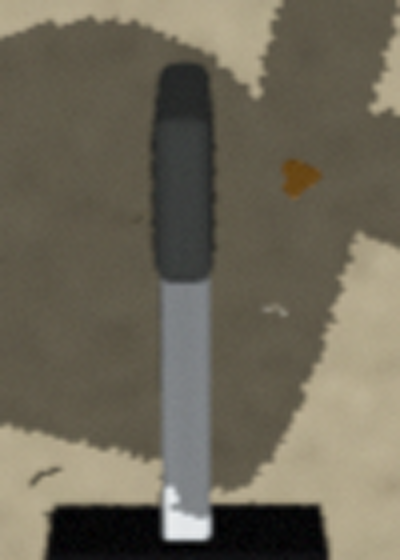

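Call:
{"op": "move_arm", "data": {
  "rows": "-0.05 -0.35 1 0 0 0 1;0 0 2 0 0 0 1;0 0 2 0 0 0 1;0 0 1.5 0 0 0 1;0 0 0.7 0 0 0 1;0 0 0 0 0 0 0.5;0 0 0 0 0 0 0.3;0 0 0 0 0 0 0;0 0 0 0 0 0 0;0 0 0 0 0 0 0;0 0 0 0 0 0 0"
}}

```text
time_s: 5.7
eef_pos: [0.4898, -0.2005, 0.0884]
eef_rot: [0.0, 0.822, 0.57, 0.0]
wrist_force: [-0.6, -0.0, 2.3]
opening: 0.107
```

Run:
```python
from h import *
from bench import ctrl
o=ctrl.get_obs()
c=ctrl.camera("side");crop(c["color"],260,210,400,345,4,"pics/s3.png");print(o["opening"],o["eef_pos"],o["wrist_force"],o["torque"])
```

```text
0.1065379733512678 [ 0.48983565 -0.20051647  0.08840973] [-0.64476415 -0.01349978  2.32406603] [ 0.03648803 -0.03385613 -0.015632  ]
```

View pics/s3.png

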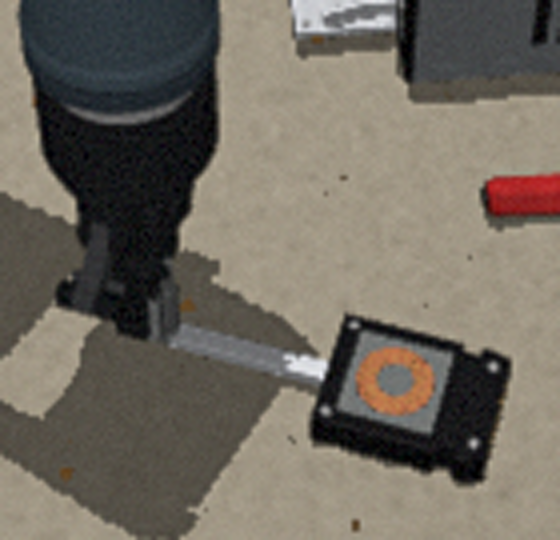

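Call:
{"op": "move_arm", "data": {
  "rows": "0 0 -0.5 0 0 0 0;0 0 -1.5 0 0 0 0;0 0 -2 0 0 0 0;0 0 -1.5 0 0 0 0;0 0 -0.5 0 0 0 0;0 0 0 0 0 0 0;0 0 0 0 0 0 0"
}}

```text
time_s: 6.45
eef_pos: [0.4892, -0.2001, 0.1476]
eef_rot: [-0.0, 0.822, 0.57, -0.0]
wrist_force: [0.7, -0.4, -1.4]
opening: 0.108
```

Run:
```python
from h import *
from bench import ctrl
import pickle
o=ctrl.get_obs()
c=ctrl.camera("side");crop(c["color"],260,190,400,345,4,"pics/s4.png");print(o["opening"],o["eef_pos"],o["wrist_force"],o["torque"])
```

```text
0.10754804828625679 [ 0.48918135 -0.20012282  0.14755796] [ 0.66118482 -0.41960526 -1.38060201] [0.08040204 0.13946633 0.00977242]
```

View pics/s4.png

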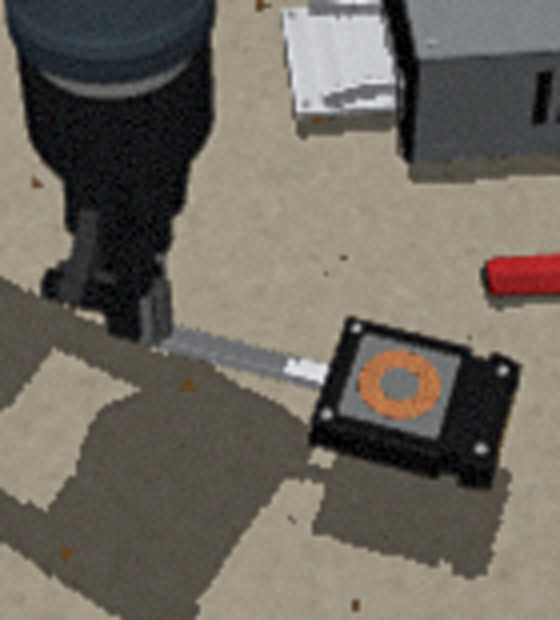

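```bash
cat > edges.py <<'E'
from h import *
import pickle
from bench import ctrl
W=pickle.load(open("w1.pkl","rb")); S=dict(ctrl.camera("side")); S["color"]=cv2.imread("pics/side0.png")
T=dict(ctrl.camera("top")); T["color"]=cv2.imread("pics/top0.png")
def edge(c,a,b,hw=4,sign=0):
    g=cv2.GaussianBlur(cv2.cvtColor(c["color"],cv2.COLOR_BGR2GRAY),(3,3),0).astype(np.float32)
    a=np.array(a,float);b=np.array(b,float);d=(b-a)/np.linalg.norm(b-a);n=np.array([-d[1],d[0]])
    ts=np.arange(0,np.linalg.norm(b-a),1.0);us=np.arange(-hw,hw+.01,.25);pts=[]
    for t in ts:
        P=a+d*t+us[:,None]*n
        v=cv2.remap(g,P[:,0].astype(np.float32)[None],P[:,1].astype(np.float32)[None],cv2.INTER_LINEAR)[0]
        gr=np.gradient(v); w=np.abs(gr)*(1 if sign==0 else (np.sign(gr)==sign)); k=w.argmax()
        m=slice(max(0,k-4),k+5); pts.append(a+d*t+n*np.sum(us[m]*w[m])/np.sum(w[m]))
    pts=np.array(pts,np.float32)
    l=cv2.fitLine(pts,cv2.DIST_HUBER,0,.01,.01).ravel()
    res=np.abs((pts-l[2:])@np.array([-l[1],l[0]]))
    return l[2:]+l[:2]*((a-l[2:])@l[:2]),l[2:]+l[:2]*((b-l[2:])@l[:2]),np.median(res)
def rep(nm,c,a,b,z,**k):
    p,q,r=edge(c,a,b,**k);A=unproj(c,p,z);B=unproj(c,q,z)
    print(nm,p.round(1),q.round(1),"res",r.round(2),A.round(4)[:2],B.round(4)[:2],"heading",round(float(np.arctan2(*(B-A)[1::-1])),4))
    return A,B
s8=lambda u,v:(275+u/8,110+v/8); s3=lambda u,v:(235+u/3,105+v/3); s5=lambda u,v:(320+u/5,130+v/5); s4=lambda u,v:(255+u/4,115+v/4)
if __name__=="__main__":
    pi2=np.pi/2
    rep("W case front",W,s3(60,239),s3(690,238),.088)
    rep("W sill front",W,s8(110,71),s8(690,64),.018)
    rep("W sill -y",W,s8(91,85),s8(100,300),.018)
    rep("W sill +y",W,s8(702,75),s8(697,440),.018)
    rep("W cheek -y inner",W,s8(171,360),s8(178,490),.018,hw=2)
    rep("W cheek +y inner",W,s8(619,370),s8(610,480),.018,hw=2)
    rep("S case -y",S,s5(240,373),s5(640,347),.088)
    rep("S case +y",S,s5(180,60),s5(520,43),.088)
    rep("S case back",S,s5(545,55),s5(650,325),.088)
    rep("S sill front",S,s5(54,325),s5(71,425),.018)
    rep("T case -y",T,s4(340,245),s4(308,50),.088)
    rep("T case +y",T,s4(61,285),s4(29,85),.088)
    rep("T case back",T,s4(40,66),s4(290,31),.088)
    rep("T sill front",T,s4(210,377),s4(305,362),.018)
E
python3 edges.py
```

```text
W case front [255.  184.6] [465.  183.3] res 0.1 [ 0.6294 -0.0387] [0.622  0.1524] heading 1.6091
W sill front [288.7 118.6] [361.2 117.5] res 0.15 [ 0.5721 -0.0146] [0.5684 0.0639] heading 1.6182
W sill -y [286.2 120.6] [287.2 147.5] res 0.19 [ 0.5744 -0.0173] [ 0.6033 -0.0161] heading 0.0412
W sill +y [362.4 119.4] [361.2 165. ] res 0.22 [0.5704 0.0653] [0.6202 0.0677] heading 0.0488
W cheek -y inner [297.7 155. ] [297.5 171.3] res 0.15 [ 0.6113 -0.0043] [ 0.6298 -0.0043] heading 0.003
W cheek +y inner [350.6 156.6] [353.  169.7] res 0.43 [0.6111 0.0551] [0.6259 0.0587] heading 0.2409
S case -y [368. 204.] [447.9 198.7] res 0.15 [ 0.6413 -0.0533] [ 0.8068 -0.0462] heading 0.0426
S case +y [355.9 141. ] [423.9 137.5] res 0.45 [0.6383 0.1615] [0.8019 0.1667] heading 0.0314
S case back [428.2 141.3] [451.3 194.4] res 0.21 [0.8088 0.1508] [ 0.8168 -0.034 ] heading -1.5275
S sill front [330.5 195. ] [333.6 215.1] res 0.11 [0.5719 0.0522] [ 0.5748 -0.0124] heading -1.5257
T case -y [342.1 175.9] [333.1 127.3] res 0.19 [ 0.6391 -0.0538] [ 0.7909 -0.0472] heading 0.0432
T case +y [267.9 186.6] [260.4 136.5] res 0.22 [0.6336 0.1638] [0.7886 0.1706] heading 0.0435
T case back [264.5 128.3] [327.  119.2] res 0.23 [0.8129 0.1559] [ 0.8186 -0.0323] heading -1.5408
T sill front [307.4 208.7] [331.  204.4] res 0.14 [0.5688 0.0581] [ 0.5732 -0.0145] heading -1.5103
```

Run:
```python
from h import *
from bench import ctrl
o=ctrl.get_obs()
print(plan(o,(0.3887,0.0151,0.15),np.pi/2+.043))
```

```text
(array([ 16.62, -16.95,  -0.26]), np.float64(23.74), array([ -0.1 ,  -0.05, -23.03]))
```

Call:
{"op": "move_arm", "data": {
  "rows": "0.8 -0.8 -0.3 0 0 0 0;1.7 -1.7 0 0 0 0 0;2 -2.05 0 0 0 0 0;2 -2.05 0 0 0 0 0;2 -2.05 0 0 0 0 0;2 -2.05 0 0 0 0 0;2 -2.05 0 0 0 0 0;2 -2.05 0 0 0 0 0;1.5 -1.5 0 0 0 0 0;0.6 -0.65 0 0 0 -3 0;0 0 0 0 0 -5 0;0 0 0 0 0 -5 0;0 0 0 0 0 -5 0;0 0 0 0 0 -3 0;0 0 0 0 0 -2 0;0 0 0 0 0 0 0;0 0 0 0 0 0 0"
}}

```text
time_s: 8.3
eef_pos: [0.3887, 0.0149, 0.1508]
eef_rot: [-0.0, 0.692, 0.722, -0.0]
wrist_force: [0.1, -1.3, -0.8]
opening: 0.109
```

Run:
```python
from h import *
from bench import ctrl
import pickle
o=ctrl.get_obs();print(plan(o,(0.3887,0.0151,0.1124),np.pi/2+.043),o["eef_pos"],o["time_s"],o["wrist_force"],o["torque"])
c=ctrl.camera("side");pickle.dump(c,open("s5.pkl","wb"));crop(c["color"],240,130,380,255,5,"pics/s5.png")
c=ctrl.camera("top");pickle.dump(c,open("t5.pkl","wb"));crop(c["color"],270,160,370,285,5,"pics/t5.png")
```

```text
(array([ 0.02, -0.  ,  3.84]), np.float64(3.84), array([-0.02, -0.01, -0.07])) [0.38873429 0.01492087 0.15078522] 8.3 [ 0.08799288 -1.32625868 -0.76142464] [-0.02681412  0.19561884 -0.0065348 ]
```

View pics/s5.png

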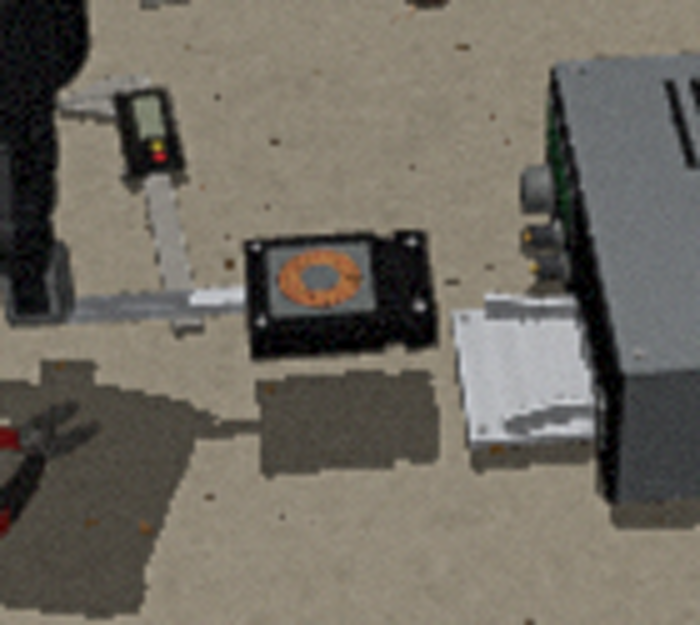

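View pics/t5.png

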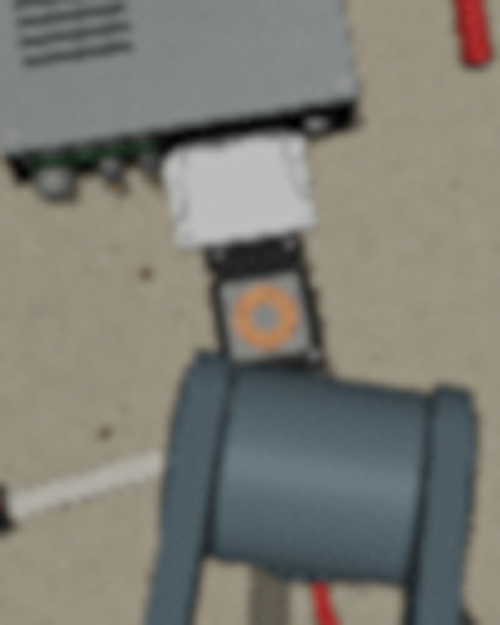

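```bash
cat > held.py <<'E'
from h import *
import pickle
from scipy.optimize import least_squares
S=pickle.load(open("s5.pkl","rb"));T=pickle.load(open("t5.pkl","rb"))
G=np.array([.38873,.01492,.1508-.0884+.034]);
L=[(247,241,-40,30,18),(427,232,40,27,18),(252,357,-40,-30,0),(437,346,40,-27,0),(247,330,-40,-30,18),(437,318,40,-27,18)]
L=np.array(L,float);uv=L[:,:2]/5+[240,130];P=L[:,2:]/1000-[-.128,0,.034]
Lt=np.array([(205,243,40,27,18),(300,235,40,-27,18),(232,365,-40,30,18),(325,358,-40,-30,18)],float)[:2];uvt=Lt[:,:2]/5+[270,160];Pt=Lt[:,2:]/1000-[-.128,0,.034]
def pose(x,P): return R.from_euler("zyx",[.043+x[0],x[1],0]).apply(P)+G+np.array([x[2],x[3],x[4]])
def f(x,top=0):
    r=[(proj(S,pose(x,P))-uv).ravel()]
    return np.concatenate(r+[x*[30,30,1000,1000,1000]])
print((proj(S,pose(np.zeros(5),P))-uv).round(1).tolist())
q=least_squares(f,np.zeros(5));print(q.x.round(4),f(q.x)[:12].round(1))
print("top pred-meas",(proj(T,pose(np.zeros(5),Pt))-uvt).round(1).tolist())
E
python3 held.py
```

```text
[[-2.7, -1.3], [-2.2, -0.9], [-2.3, 0.4], [-1.8, -0.9], [-1.8, -0.4], [-1.9, -1.5]]
[-0.0219 -0.0075  0.0025 -0.0002 -0.0003] [-1.2 -0.8 -0.6 -0.1 -1.3  0.9 -0.7 -0.  -0.9  0.1 -0.8 -0.6]
top pred-meas [[-0.5, 0.1], [-1.0, -1.4]]
```

```bash
python3 - <<'E' | grep h_
from edges import *
S=pickle.load(open("s5.pkl","rb"));T=pickle.load(open("t5.pkl","rb"))
k=lambda u,v:(240+u/5,130+v/5)
z=.0624
A,B=rep("h_ +y top",S,k(252,241),k(370,236),z+.018,hw=2.5)
A,B=rep("h_ -y bottom",S,k(258,357),k(390,350),z,hw=2.5)
A,B=rep("h_ rear top",S,k(247,248),k(248,325),z+.018,hw=2.5)
A,B=rep("h_ nose",S,k(428,245),k(437,315),z+.018,hw=2.5)
m=lambda u,v:(270+u/5,160+v/5)
rep("h_ T nose",T,m(212,244),m(295,237),z+.018,hw=2.5)
rep("h_ T +y",T,m(212,260),m(230,350),z+.018,hw=2.5)
rep("h_ T -y",T,m(302,250),m(320,345),z+.018,hw=2.5)
E
```

```text
h_ +y top [290.3 177. ] [313.9 175.7] res 0.08 [0.4833 0.048 ] [0.535  0.0496] heading 0.0306
h_ -y bottom [291.6 201.6] [318.  199.9] res 0.18 [ 0.4854 -0.0112] [ 0.5414 -0.0088] heading 0.0424
h_ rear top [288.6 179.6] [288.6 195. ] res 0.1 [0.4796 0.0395] [ 0.4801 -0.0096] heading -1.5625
h_ nose [325.  179.1] [327.1 193. ] res 0.07 [0.5587 0.0369] [ 0.5609 -0.0079] heading -1.5213
h_ T nose [312.4 208.6] [328.7 205.8] res 0.09 [0.555  0.0437] [ 0.5573 -0.0041] heading -1.5225
h_ T +y [310.8 212.2] [313.6 230.4] res 0.1 [0.5449 0.0494] [0.4917 0.0477] heading -3.1105
h_ T -y [330.7 209.9] [335.  228.8] res 0.22 [ 0.5446 -0.0083] [ 0.4888 -0.0134] heading -3.0491
```

Call:
{"op": "move_arm", "data": {
  "rows": "0 0 0.5 0 0 0 0;0 0 1 0 0 0 0;0 0 1.2 0 0 0 0;0 0 0.75 0 0 0 0;0 0 0.25 0 0 0 0;0 0.2 0 0 0 0 0;0 0.5 0 0 0 0 0;0 0.7 0 0 0 0 0;0 0.5 0 0 0 0 0;0 0.2 0 0 0 0 0;0 0 0 0 0 0 0"
}}

```text
time_s: 9.6
eef_pos: [0.4106, 0.0155, 0.114]
eef_rot: [0.0, 0.692, 0.722, 0.0]
wrist_force: [-0.4, 0.8, -1.9]
opening: 0.104
```

```bash
cat > st.py <<'E'
import sys
from h import *
from bench import ctrl
import pickle
o=ctrl.get_obs();p,r=tool(o)
yaw=np.arctan2(*r.as_matrix()[1::-1,0])-np.pi/2
ax=np.array([np.cos(.043),np.sin(.043)]);d=p[:2]-[.572,.023]
print("t",round(o["time_s"],2),"pos",p.round(4),"yaw",yaw.round(4),"along(grip rel sill front) %.1f lat %.1f mm"%(d@ax*1000,(d[1]*ax[0]-d[0]*ax[1])*1000),"F",np.round(o["wrist_force"],2),"M",np.round(o["torque"],3),"op",round(o["opening"],3))
n=sys.argv[1]
c=ctrl.camera("side");pickle.dump(c,open(f"s{n}.pkl","wb"));crop(c["color"],280,150,380,245,7,f"pics/s{n}.png")
E
python3 st.py 6
```

```text
t 9.6 pos [0.4106 0.0155 0.114 ] yaw 0.0428 along(grip rel sill front) -161.6 lat -0.6 mm F [-0.38  0.78 -1.9 ] M [-0.002  0.218 -0.003] op 0.104
```

View pics/s6.png

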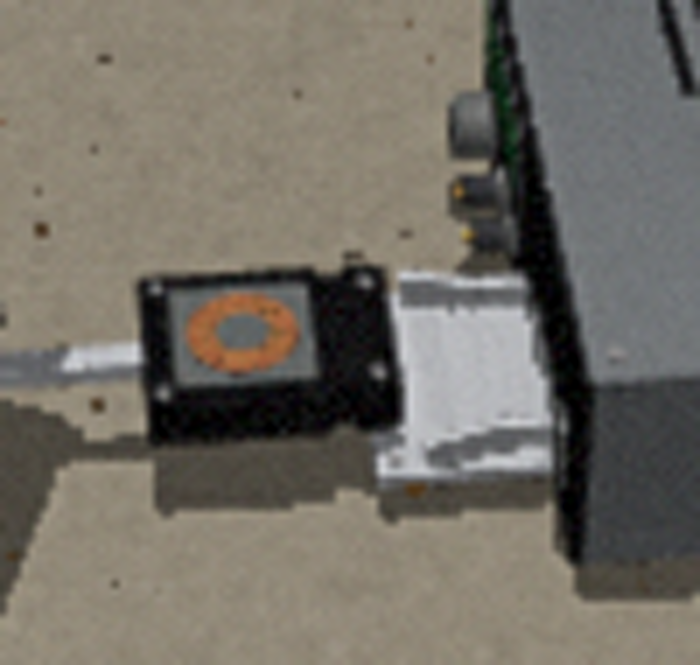

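```bash
python3 - <<'E' | grep h_
from edges import *
S=pickle.load(open("s6.pkl","rb"))
k=lambda u,v:(280+u/7,150+v/7)
z=.114-.0884
a=rep("h_ sill -y top edge",S,k(390,477),k(545,468),.018,hw=1.5)
b=rep("h_ cart -y bot",S,k(165,442),k(340,432),z,hw=2)
c=rep("h_ cart +y top",S,k(150,281),k(300,274),z+.018,hw=2)
n=rep("h_ nose top",S,k(385,280),k(396,380),z+.018,hw=2)
print("h_ corner",unproj(S,k(401,430),z))
for nm,(A,B) in dict(sill=a,cartR=b,cartL=c).items():
    for q in(.50,.572,): print("h_",nm,q,(A[1]+(q-A[0])*(B[1]-A[1])/(B[0]-A[0])).round(4), "by .043:",(((A+B)/2)[1]+.043*(q-((A+B)/2)[0])).round(4))
E
```

```text
h_ sill -y top edge [335.7 218. ] [357.8 216.4] res 0.19 [ 0.5789 -0.0215] [ 0.6275 -0.0191] heading 0.0496
h_ cart -y bot [303.6 213.2] [328.5 211.1] res 0.17 [ 0.5094 -0.0107] [ 0.564  -0.0072] heading 0.0635
h_ cart +y top [301.4 188.9] [322.8 187.8] res 0.06 [0.506  0.0485] [0.5542 0.0496] heading 0.0248
h_ nose top [334.4 190.1] [337.1 204.2] res 0.16 [0.5798 0.0405] [ 0.5827 -0.0049] heading -1.5065
h_ corner [ 0.58309343 -0.00909161  0.0256    ]
h_ sill 0.5 -0.0254 by .043: -0.0248
h_ sill 0.572 -0.0219 by .043: -0.0217
h_ cartR 0.5 -0.0113 by .043: -0.0105
h_ cartR 0.572 -0.0067 by .043: -0.0074
h_ cartL 0.5 0.0483 by .043: 0.0478
h_ cartL 0.572 0.0501 by .043: 0.0509
```

Call:
{"op": "move_arm", "data": {
  "rows": "0 0 0.25 0 0 0 0;0 0 0.25 0 0 0 0;0 0 0.1 0 0 0 0;0 0 0 0 0 0 0;0 0 0 0 0 0 0"
}}

```text
time_s: 10.25
eef_pos: [0.4101, 0.0155, 0.1078]
eef_rot: [-0.0, 0.692, 0.722, -0.0]
wrist_force: [-0.5, -1.5, -2.2]
opening: 0.108
```

```bash
python3 st.py 7
```

```text
t 10.25 pos [0.4101 0.0155 0.1078] yaw 0.0425 along(grip rel sill front) -162.1 lat -0.5 mm F [-0.51 -1.51 -2.22] M [0.002 0.195 0.021] op 0.108
```

Call:
{"op": "move_arm", "data": {
  "rows": "0 0.2 0.06 0 0 0 0;0 0.3 0 0 0 0 0;0 0.3 0 0 0 0 0;0 0.3 0 0 0 0 0;0 0.2 0 0 0 0 0;0 0.2 0 0 0 0 0;0 0 0 0 0 0 0"
}}

```text
time_s: 11.0
eef_pos: [0.4254, 0.0161, 0.1073]
eef_rot: [0.0, 0.692, 0.722, 0.0]
wrist_force: [-0.3, -0.4, -0.6]
opening: 0.103
```

```bash
python3 st.py 8
```

```text
t 11.0 pos [0.4254 0.0161 0.1073] yaw 0.0426 along(grip rel sill front) -146.8 lat -0.6 mm F [-0.33 -0.36 -0.61] M [ 0.016  0.196 -0.06 ] op 0.103
```

View pics/s8.png

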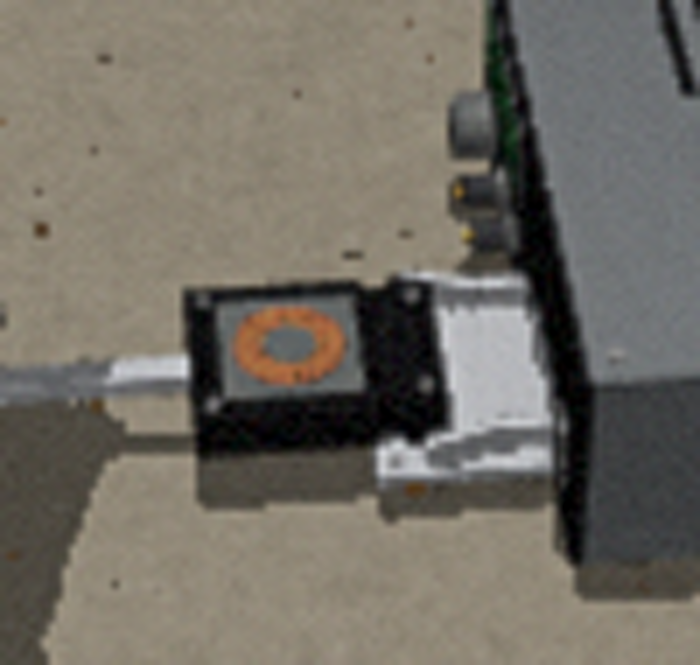

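Call:
{"op": "move_arm", "data": {
  "rows": "0 0.2 0 0 0 0 0;0 0.2 0 0 0 0 0;0 0.2 0 0 0 0 0;0 0.2 0 0 0 0 0;0 0.1 0 0 0 0 0;0 0 0 0 0 0 0"
}}

```text
time_s: 11.65
eef_pos: [0.4343, 0.0165, 0.1073]
eef_rot: [0.0, 0.692, 0.722, 0.0]
wrist_force: [-0.7, 0.0, -1.7]
opening: 0.105
```

```bash
python3 st.py 9
```

```text
t 11.65 pos [0.4343 0.0165 0.1073] yaw 0.0426 along(grip rel sill front) -137.9 lat -0.6 mm F [-0.72  0.01 -1.75] M [-0.023  0.196 -0.049] op 0.105
```

Call:
{"op": "move_arm", "data": {
  "rows": "0 0.15 0 0 0 0 0;0 0.15 0 0 0 0 0;0 0.15 0 0 0 0 0;0 0.15 0 0 0 0 0;0 0 0 0 0 0 0"
}}

```text
time_s: 12.2
eef_pos: [0.4404, 0.0167, 0.1074]
eef_rot: [0.0, 0.692, 0.722, 0.0]
wrist_force: [0.1, -0.5, -1.4]
opening: 0.105
```

```bash
python3 st.py 10
```

```text
t 12.2 pos [0.4404 0.0167 0.1074] yaw 0.0426 along(grip rel sill front) -131.8 lat -0.6 mm F [ 0.13 -0.54 -1.44] M [-0.009  0.239  0.026] op 0.105
```

View pics/s10.png

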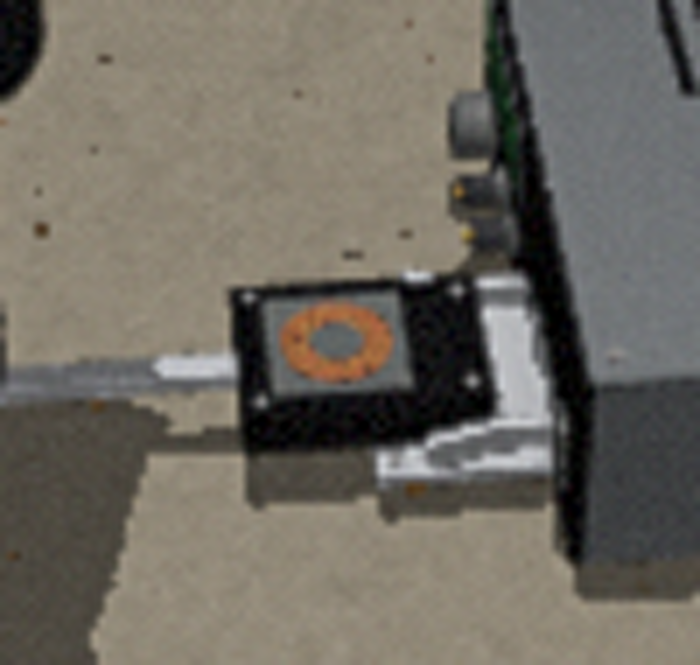

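Call:
{"op": "move_arm", "data": {
  "rows": "0 0.12 0 0 0 0 0;0 0.12 0 0 0 0 0;0 0.12 0 0 0 0 0;0 0.12 0 0 0 0 0;0 0 0 0 0 0 0"
}}

```text
time_s: 12.75
eef_pos: [0.4451, 0.0169, 0.1073]
eef_rot: [0.0, 0.692, 0.722, 0.0]
wrist_force: [0.4, 0.3, -1.5]
opening: 0.105
```

```bash
python3 st.py 11
```

```text
t 12.75 pos [0.4451 0.0169 0.1073] yaw 0.0426 along(grip rel sill front) -127.0 lat -0.6 mm F [ 0.37  0.29 -1.52] M [ 0.006  0.202 -0.017] op 0.105
```

Call:
{"op": "move_arm", "data": {
  "rows": "0 0.12 0 0 0 0 0;0 0.12 0 0 0 0 0;0 0.12 0 0 0 0 0;0 0 0 0 0 0 0"
}}

```text
time_s: 13.2
eef_pos: [0.4487, 0.0171, 0.1073]
eef_rot: [0.0, 0.692, 0.722, 0.0]
wrist_force: [-0.5, 1.1, -0.1]
opening: 0.105
```

```bash
python3 st.py 12
```

```text
t 13.2 pos [0.4487 0.0171 0.1073] yaw 0.0426 along(grip rel sill front) -123.5 lat -0.6 mm F [-0.47  1.09 -0.12] M [0.005 0.173 0.022] op 0.105
```

Call:
{"op": "move_arm", "data": {
  "rows": "0 0.12 0 0 0 0 0;0 0.12 0 0 0 0 0;0 0.12 0 0 0 0 0;0 0.12 0 0 0 0 0;0 0 0 0 0 0 0"
}}

```text
time_s: 13.75
eef_pos: [0.4535, 0.0173, 0.1073]
eef_rot: [0.0, 0.692, 0.722, 0.0]
wrist_force: [0.0, -0.6, -1.1]
opening: 0.105
```

```bash
python3 st.py 13
```

```text
t 13.75 pos [0.4535 0.0173 0.1073] yaw 0.0426 along(grip rel sill front) -118.6 lat -0.6 mm F [ 0.02 -0.64 -1.08] M [-0.017  0.217  0.007] op 0.105
```

View pics/s13.png

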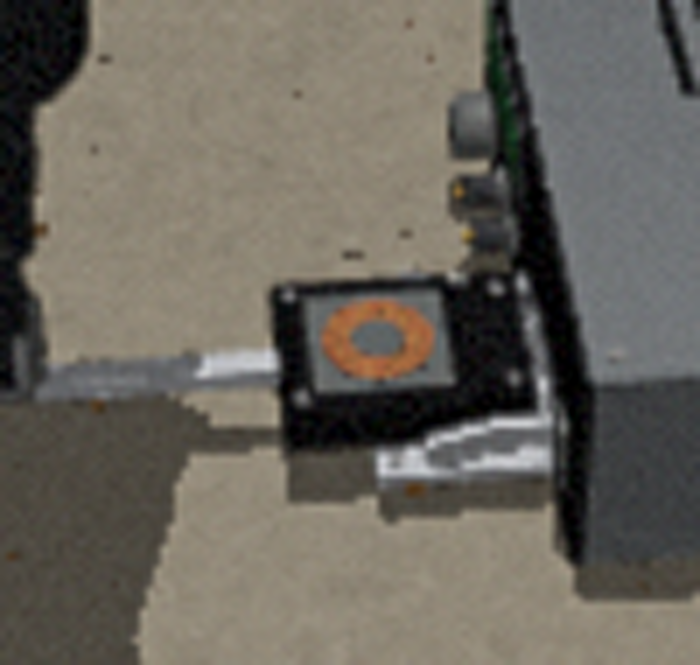

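Call:
{"op": "move_arm", "data": {
  "rows": "0 0.15 0 0 0 0 0;0 0.15 0 0 0 0 0;0 0.15 0 0 0 0 0;0 0.15 0 0 0 0 0;0 0 0 0 0 0 0"
}}

```text
time_s: 14.3
eef_pos: [0.4596, 0.0176, 0.1073]
eef_rot: [0.0, 0.692, 0.722, 0.0]
wrist_force: [0.3, -0.3, -1.5]
opening: 0.107
```

```bash
python3 st.py 14
```

```text
t 14.3 pos [0.4596 0.0176 0.1073] yaw 0.0426 along(grip rel sill front) -112.6 lat -0.6 mm F [ 0.27 -0.29 -1.49] M [-0.015  0.15  -0.008] op 0.107
```

Call:
{"op": "move_arm", "data": {
  "rows": "0 0.12 0 0 0 0 0;0 0.12 0 0 0 0 0;0 0.12 0 0 0 0 0;0 0 0 0 0 0 0"
}}

```text
time_s: 14.75
eef_pos: [0.4628, 0.0177, 0.1072]
eef_rot: [-0.0, 0.692, 0.722, -0.0]
wrist_force: [-0.6, -0.3, -0.9]
opening: 0.107
```

```bash
python3 st.py 15
```

```text
t 14.75 pos [0.4628 0.0177 0.1072] yaw 0.0426 along(grip rel sill front) -109.3 lat -0.6 mm F [-0.65 -0.34 -0.94] M [-0.054  0.175 -0.06 ] op 0.107
```

Call:
{"op": "move_arm", "data": {
  "rows": "0 0.12 0 0 0 0 0;0 0.12 0 0 0 0 0;0 0.12 0 0 0 0 0;0 0 0 0 0 0 0"
}}

```text
time_s: 15.2
eef_pos: [0.4662, 0.018, 0.1071]
eef_rot: [-0.0, 0.692, 0.722, -0.0]
wrist_force: [-3.8, -0.5, -0.9]
opening: 0.104
```

```bash
python3 st.py 16
```

```text
t 15.2 pos [0.4662 0.018  0.1071] yaw 0.0427 along(grip rel sill front) -105.9 lat -0.5 mm F [-3.85 -0.52 -0.92] M [-0.07   0.578 -0.   ] op 0.104
```

Call:
{"op": "move_arm", "data": {
  "rows": "0 0.12 0 0 0 0 0;0 0.12 0 0 0 0 0;0 0.12 0 0 0 0 0;0 0 0 0 0 0 0"
}}

```text
time_s: 15.65
eef_pos: [0.4704, 0.0181, 0.1073]
eef_rot: [0.0, 0.692, 0.722, 0.0]
wrist_force: [-3.1, 0.1, -1.5]
opening: 0.106
```

```bash
python3 st.py 17
```

```text
t 15.65 pos [0.4704 0.0181 0.1073] yaw 0.0426 along(grip rel sill front) -101.7 lat -0.6 mm F [-3.12  0.08 -1.51] M [0.017 0.611 0.041] op 0.106
```

View pics/s17.png

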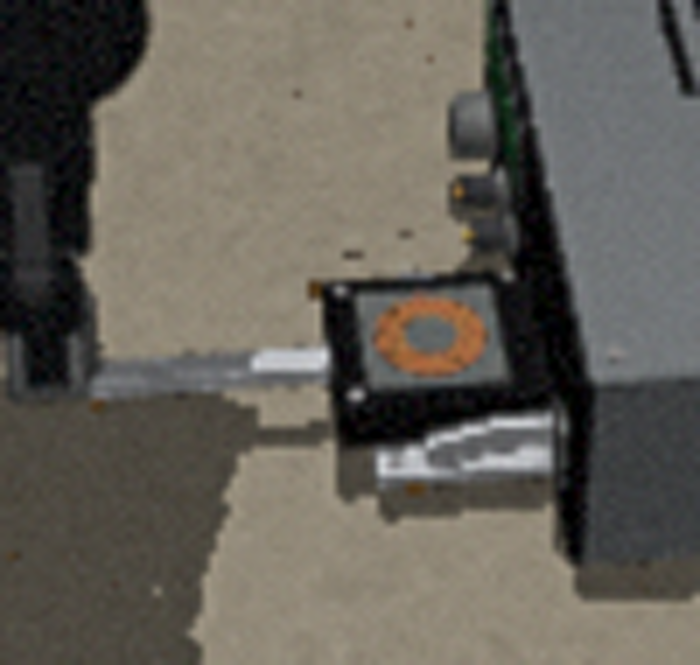

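Call:
{"op": "move_arm", "data": {
  "rows": "0 0.15 0 0 0 0 0;0 0.2 0 0 0 0 0;0 0.2 0 0 0 0 0;0 0.2 0 0 0 0 0;0 0.2 0 0 0 0 0;0 0 0 0 0 0 0"
}}

```text
time_s: 16.3
eef_pos: [0.4803, 0.0184, 0.1075]
eef_rot: [0.001, 0.692, 0.722, 0.0]
wrist_force: [0.7, -0.3, -3.1]
opening: 0.107
```

```bash
python3 st.py 18
```

```text
t 16.3 pos [0.4803 0.0184 0.1075] yaw 0.0425 along(grip rel sill front) -91.8 lat -0.7 mm F [ 0.75 -0.27 -3.15] M [0.085 0.23  0.074] op 0.107
```

Call:
{"op": "move_arm", "data": {
  "rows": "0 0.15 0 0 0 0 0;0 0.2 0 0 0 0 0;0 0.2 0 0 0 0 0;0 0.2 0 0 0 0 0;0 0.2 0 0 0 0 0;0 0 0 0 0 0 0"
}}

```text
time_s: 16.95
eef_pos: [0.4896, 0.0188, 0.1074]
eef_rot: [0.0, 0.692, 0.722, 0.0]
wrist_force: [0.2, 1.6, -3.1]
opening: 0.108
```

```bash
python3 st.py 19
```

```text
t 16.95 pos [0.4896 0.0188 0.1074] yaw 0.0426 along(grip rel sill front) -82.5 lat -0.6 mm F [ 0.25  1.62 -3.11] M [ 0.061  0.182 -0.004] op 0.108
```

Call:
{"op": "move_arm", "data": {
  "rows": "0 0.15 0 0 0 0 0;0 0.2 0 0 0 0 0;0 0.2 0 0 0 0 0;0 0.2 0 0 0 0 0;0 0.2 0 0 0 0 0;0 0 0 0 0 0 0"
}}

```text
time_s: 17.6
eef_pos: [0.499, 0.0192, 0.1074]
eef_rot: [0.0, 0.692, 0.722, 0.0]
wrist_force: [1.1, -0.8, -2.6]
opening: 0.11
```

```bash
python3 st.py 20
```

```text
t 17.6 pos [0.499  0.0192 0.1074] yaw 0.0426 along(grip rel sill front) -73.1 lat -0.6 mm F [ 1.14 -0.82 -2.58] M [-0.01   0.117  0.037] op 0.11
```

Call:
{"op": "move_arm", "data": {
  "rows": "0 0.15 0 0 0 0 0;0 0.2 0 0 0 0 0;0 0.2 0 0 0 0 0;0 0.2 0 0 0 0 0;0 0.2 0 0 0 0 0;0 0 0 0 0 0 0"
}}

```text
time_s: 18.25
eef_pos: [0.5085, 0.0196, 0.1073]
eef_rot: [0.0, 0.692, 0.722, 0.0]
wrist_force: [1.6, 0.1, -3.2]
opening: 0.106
```

```bash
python3 st.py 21
```

```text
t 18.25 pos [0.5085 0.0196 0.1073] yaw 0.0426 along(grip rel sill front) -63.6 lat -0.6 mm F [ 1.58  0.12 -3.19] M [-0.007  0.138  0.023] op 0.106
```

View pics/s21.png

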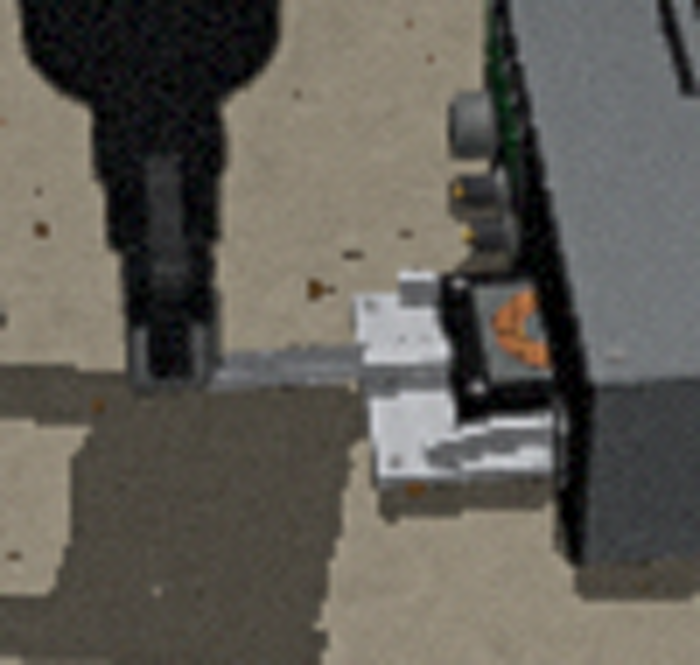

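Call:
{"op": "move_arm", "data": {
  "rows": "0 0.15 0 0 0 0 0;0 0.2 0 0 0 0 0;0 0.2 0 0 0 0 0;0 0.2 0 0 0 0 0;0 0.2 0 0 0 0 0;0 0.2 0 0 0 0 0;0 0.2 0 0 0 0 0;0 0 0 0 0 0 0"
}}

```text
time_s: 19.1
eef_pos: [0.5219, 0.0202, 0.1073]
eef_rot: [0.0, 0.692, 0.722, 0.0]
wrist_force: [0.8, -0.9, -2.5]
opening: 0.109
```

```bash
python3 st.py 22
```

```text
t 19.1 pos [0.5219 0.0202 0.1073] yaw 0.0425 along(grip rel sill front) -50.1 lat -0.6 mm F [ 0.79 -0.94 -2.52] M [0.019 0.089 0.008] op 0.109
```

Call:
{"op": "move_arm", "data": {
  "rows": "0 0.15 0 0 0 0 0;0 0.2 0 0 0 0 0;0 0.2 0 0 0 0 0;0 0.2 0 0 0 0 0;0 0.2 0 0 0 0 0;0 0.2 0 0 0 0 0;0 0 0 0 0 0 0"
}}

```text
time_s: 19.85
eef_pos: [0.5334, 0.0207, 0.1073]
eef_rot: [0.0, 0.692, 0.722, 0.0]
wrist_force: [0.8, 0.8, -2.7]
opening: 0.109
```

```bash
python3 st.py 23
```

```text
t 19.85 pos [0.5334 0.0207 0.1073] yaw 0.0426 along(grip rel sill front) -38.6 lat -0.6 mm F [ 0.81  0.78 -2.67] M [-0.079  0.185 -0.013] op 0.109
```

Call:
{"op": "move_arm", "data": {
  "rows": "0 0.15 0 0 0 0 0;0 0.15 0 0 0 0 0;0 0.15 0 0 0 0 0;0 0.1 0 0 0 0 0;0 0 0 0 0 0 0"
}}

```text
time_s: 20.4
eef_pos: [0.5388, 0.0209, 0.1073]
eef_rot: [0.0, 0.692, 0.722, 0.0]
wrist_force: [0.0, 0.5, -1.4]
opening: 0.108
```

```bash
python3 st.py 24
```

```text
t 20.4 pos [0.5388 0.0209 0.1073] yaw 0.0425 along(grip rel sill front) -33.3 lat -0.6 mm F [ 0.04  0.48 -1.37] M [-0.029  0.176 -0.047] op 0.108
```

Call:
{"op": "move_arm", "data": {
  "rows": "0 0.12 0 0 0 0 0;0 0.12 0 0 0 0 0;0 0.12 0 0 0 0 0;0 0.12 0 0 0 0 0;0 0.12 0 0 0 0 0;0 0 0 0 0 0 0"
}}

```text
time_s: 21.05
eef_pos: [0.5448, 0.0212, 0.1073]
eef_rot: [0.0, 0.692, 0.722, 0.0]
wrist_force: [0.2, 0.2, -2.9]
opening: 0.109
```

```bash
python3 st.py 25
```

```text
t 21.05 pos [0.5448 0.0212 0.1073] yaw 0.0426 along(grip rel sill front) -27.3 lat -0.6 mm F [ 0.19  0.17 -2.92] M [ 0.029  0.207 -0.032] op 0.109
```

Call:
{"op": "move_arm", "data": {
  "rows": "0 0.1 0 0 0 0 0;0 0.1 0 0 0 0 0;0 0.1 0 0 0 0 0;0 0 0 0 0 0 0"
}}

```text
time_s: 21.5
eef_pos: [0.5477, 0.0213, 0.1073]
eef_rot: [0.0, 0.692, 0.722, 0.0]
wrist_force: [-0.9, -0.4, -2.9]
opening: 0.11
```

```bash
python3 st.py 26
```

```text
t 21.5 pos [0.5477 0.0213 0.1073] yaw 0.0425 along(grip rel sill front) -24.3 lat -0.6 mm F [-0.89 -0.38 -2.95] M [-0.051  0.211  0.001] op 0.11
```

Call:
{"op": "move_arm", "data": {
  "rows": "0 0.1 0 0 0 0 0;0 0.1 0 0 0 0 0;0 0.1 0 0 0 0 0;0 0 0 0 0 0 0"
}}

```text
time_s: 21.95
eef_pos: [0.5507, 0.0215, 0.1073]
eef_rot: [0.0, 0.692, 0.722, 0.0]
wrist_force: [0.3, -0.1, -2.7]
opening: 0.108
```

```bash
python3 st.py 27
```

```text
t 21.95 pos [0.5507 0.0215 0.1073] yaw 0.0426 along(grip rel sill front) -21.4 lat -0.6 mm F [ 0.27 -0.11 -2.74] M [ 0.004  0.245 -0.024] op 0.108
```

Call:
{"op": "move_arm", "data": {
  "rows": "0 0.1 0 0 0 0 0;0 0.1 0 0 0 0 0;0 0.1 0 0 0 0 0;0 0 0 0 0 0 0"
}}

```text
time_s: 22.4
eef_pos: [0.5535, 0.0216, 0.1073]
eef_rot: [-0.0, 0.692, 0.722, -0.0]
wrist_force: [-1.3, 0.9, -3.1]
opening: 0.102
```

Call:
{"op": "move_arm", "data": {
  "rows": "0 0.1 0 0 0 0 0;0 0.1 0 0 0 0 0;0 0.1 0 0 0 0 0;0 0 0 0 0 0 0"
}}

```text
time_s: 22.8
eef_pos: [0.5564, 0.0218, 0.1072]
eef_rot: [-0.0, 0.692, 0.722, -0.0]
wrist_force: [-3.3, -0.3, -1.3]
opening: 0.102
```

Call:
{"op": "move_arm", "data": {
  "rows": "0 0.1 0 0 0 0 0;0 0.1 0 0 0 0 0;0 0.1 0 0 0 0 0;0 0 0 0 0 0 0"
}}

```text
time_s: 23.2
eef_pos: [0.5595, 0.0219, 0.1072]
eef_rot: [-0.0, 0.692, 0.722, -0.0]
wrist_force: [-3.6, -1.0, -1.1]
opening: 0.108
```

```bash
python3 st.py 28
```

```text
t 23.2 pos [0.5595 0.0219 0.1072] yaw 0.0426 along(grip rel sill front) -12.5 lat -0.6 mm F [-3.56 -0.96 -1.08] M [-0.075  0.684  0.089] op 0.108
```

Call:
{"op": "move_arm", "data": {
  "rows": "0 0.1 0 0 0 0 0;0 0.1 0 0 0 0 0;0 0.1 0 0 0 0 0;0 0 0 0 0 0 0"
}}

```text
time_s: 23.65
eef_pos: [0.5631, 0.0219, 0.1074]
eef_rot: [0.001, 0.692, 0.722, 0.0]
wrist_force: [0.1, 1.2, -2.4]
opening: 0.104
```

Call:
{"op": "move_arm", "data": {
  "rows": "0 0.1 0 0 0 0 0;0 0.1 0 0 0 0 0;0 0 0 0 0 0 0"
}}

```text
time_s: 23.95
eef_pos: [0.565, 0.022, 0.1074]
eef_rot: [0.0, 0.692, 0.722, 0.0]
wrist_force: [-0.8, 0.1, -2.6]
opening: 0.104
```

Call:
{"op": "move_arm", "data": {
  "rows": "0 0.1 0 0 0 0 0;0 0.1 0 0 0 0 0;0 0 0 0 0 0 0"
}}

```text
time_s: 24.25
eef_pos: [0.5671, 0.0221, 0.1075]
eef_rot: [0.0, 0.692, 0.722, 0.0]
wrist_force: [-0.0, -0.3, -2.4]
opening: 0.104
```

```bash
python3 st.py 29
```

```text
t 24.25 pos [0.5671 0.0221 0.1075] yaw 0.0425 along(grip rel sill front) -5.0 lat -0.7 mm F [-0.02 -0.34 -2.37] M [-0.061  0.348  0.083] op 0.104
```

View pics/s29.png

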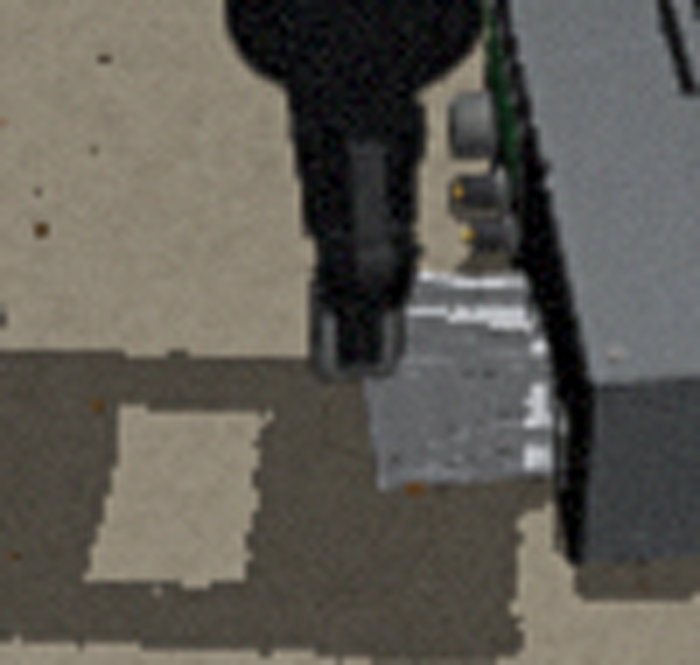

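Call:
{"op": "move_arm", "data": {
  "rows": "0 0.07 0 0 0 0 0;0 0.07 0 0 0 0 0;0 0 0 0 0 0 0"
}}

```text
time_s: 24.6
eef_pos: [0.5682, 0.0222, 0.1074]
eef_rot: [0.0, 0.692, 0.722, 0.0]
wrist_force: [-1.1, 1.0, -2.2]
opening: 0.107
```

Call:
{"op": "move_arm", "data": {
  "rows": "0 0.05 0 0 0 0 0;0 0.05 0 0 0 0 0;0 0 0 0 0 0 0"
}}

```text
time_s: 24.9
eef_pos: [0.5692, 0.0222, 0.1074]
eef_rot: [0.0, 0.692, 0.722, 0.0]
wrist_force: [0.5, 1.0, -1.5]
opening: 0.106
```

```bash
python3 st.py 30
```

```text
t 24.9 pos [0.5692 0.0222 0.1074] yaw 0.0425 along(grip rel sill front) -2.9 lat -0.6 mm F [ 0.45  0.97 -1.53] M [ 0.029  0.221 -0.004] op 0.106
```

Call:
{"op": "move_arm", "data": {
  "rows": "0 0.05 0 0 0 0 0;0 0.05 0 0 0 0 0;0 0 0 0 0 0 0"
}}

```text
time_s: 25.25
eef_pos: [0.5701, 0.0223, 0.1074]
eef_rot: [0.0, 0.692, 0.722, 0.0]
wrist_force: [-0.1, 0.4, -2.3]
opening: 0.103
```

```bash
python3 st.py 31
```

```text
t 25.25 pos [0.5701 0.0223 0.1074] yaw 0.0425 along(grip rel sill front) -1.9 lat -0.6 mm F [-0.08  0.42 -2.32] M [0.007 0.272 0.052] op 0.103
```

```bash
cat > av.py <<'E'
from h import *
from bench import ctrl
F=[];M=[]
for i in range(4):
    ctrl.camera("wrist");o=ctrl.get_obs();F.append(o["wrist_force"]);M.append(o["torque"])
print("t",round(o["time_s"],2),"x",o["eef_pos"].round(4),"F",np.mean(F,0).round(2),"M",np.mean(M,0).round(3),"op",round(o["opening"],3))
E
python3 av.py
```

```text
t 25.5 x [0.5701 0.0223 0.1074] F [ 0.79  0.76 -2.2 ] M [0.064 0.175 0.062] op 0.108
```

Call:
{"op": "move_arm", "data": {
  "rows": "0 0.05 0 0 0 0 0;0 0.05 0 0 0 0 0;0 0 0 0 0 0 0"
}}

```text
time_s: 25.8
eef_pos: [0.5711, 0.0223, 0.1074]
eef_rot: [0.0, 0.692, 0.722, 0.0]
wrist_force: [0.8, 0.7, -2.0]
opening: 0.106
```

```bash
python3 av.py
```

```text
t 26.0 x [0.5712 0.0223 0.1074] F [ 1.51  0.34 -2.7 ] M [0.091 0.043 0.071] op 0.108
```

Call:
{"op": "move_arm", "data": {
  "rows": "0 0.05 0 0 0 0 0;0 0.05 0 0 0 0 0;0 0 0 0 0 0 0"
}}

```text
time_s: 26.3
eef_pos: [0.5721, 0.0224, 0.1074]
eef_rot: [0.0, 0.692, 0.722, 0.0]
wrist_force: [3.1, 0.7, -2.1]
opening: 0.11
```

```bash
python3 av.py
```

```text
t 26.5 x [0.5721 0.0223 0.1074] F [ 2.72  0.42 -2.3 ] M [ 0.092 -0.094  0.053] op 0.102
```

Call:
{"op": "move_arm", "data": {
  "rows": "0 0.05 0 0 0 0 0;0 0.05 0 0 0 0 0;0 0 0 0 0 0 0"
}}

```text
time_s: 26.8
eef_pos: [0.5727, 0.0225, 0.1073]
eef_rot: [-0.0, 0.692, 0.722, -0.0]
wrist_force: [0.1, 0.7, -1.8]
opening: 0.103
```

```bash
python3 av.py
```

```text
t 27.0 x [0.5727 0.0224 0.1072] F [-0.17  0.46 -1.17] M [ 0.075  0.109 -0.003] op 0.108
```

Call:
{"op": "move_arm", "data": {
  "rows": "0 0.05 0 0 0 0 0;0 0.05 0 0 0 0 0;0 0 0 0 0 0 0"
}}

```text
time_s: 27.3
eef_pos: [0.5731, 0.0226, 0.107]
eef_rot: [-0.001, 0.692, 0.722, -0.001]
wrist_force: [-5.7, 0.5, 1.1]
opening: 0.11
```

```bash
python3 av.py
```

```text
t 27.5 x [0.5731 0.0225 0.107 ] F [-5.29  0.22  0.35] M [-0.    0.72  0.01] op 0.105
```

Call:
{"op": "move_arm", "data": {
  "rows": "0 -0.05 0 0 0 0 0;0 0 0 0 0 0 0"
}}

```text
time_s: 27.7
eef_pos: [0.573, 0.0225, 0.1071]
eef_rot: [-0.0, 0.692, 0.722, -0.0]
wrist_force: [-4.0, 0.2, 0.7]
opening: 0.106
```

```bash
python3 av.py
python3 - <<'E'
from bench import ctrl
import cv2
from h import *
c=ctrl.camera("side");crop(c["color"],280,150,380,245,7,"pics/s40.png")
c=ctrl.camera("wrist");cv2.imwrite("pics/w40.png",c["color"])
E
```

```text
t 27.9 x [0.573  0.0225 0.1071] F [-4.75  0.36  0.07] M [0.051 0.799 0.01 ] op 0.108
```

View pics/w40.png

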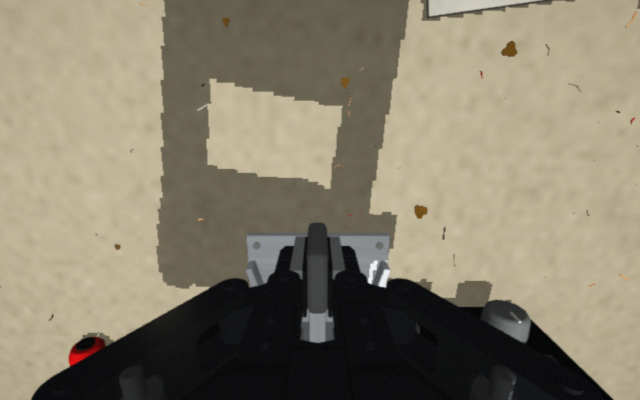

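Call:
{"op": "move_arm", "data": {
  "rows": "0 -0.04 0 0 0 0 0;0 0 0 0 0 0 0"
}}

```text
time_s: 28.2
eef_pos: [0.5729, 0.0225, 0.1072]
eef_rot: [-0.0, 0.692, 0.722, 0.0]
wrist_force: [-3.6, 1.2, -0.2]
opening: 0.108
```

```bash
python3 av.py
```

```text
t 28.4 x [0.573  0.0225 0.1072] F [-3.95  0.89 -0.7 ] M [0.098 0.737 0.057] op 0.111
```

Call:
{"op": "move_arm", "data": {
  "rows": "0 0 0 0 0 0 0.15;0 0 0 0 0 0 0.25;0 0 0 0 0 0 0.4;0 0 0 0 0 0 0.6;0 0 0 0 0 0 0.8;0 0 0 0 0 0 0.8;0 0 0 0 0 0 0.8"
}}

```text
time_s: 29.1
eef_pos: [0.573, 0.0224, 0.1073]
eef_rot: [0.0, 0.692, 0.722, 0.0]
wrist_force: [0.0, -1.0, 0.2]
opening: 0.802
```

```bash
python3 av.py
python3 - <<'E'
from bench import ctrl
import cv2
from h import *
c=ctrl.camera("side");crop(c["color"],280,150,380,245,7,"pics/s41.png")
c=ctrl.camera("wrist");cv2.imwrite("pics/w41.png",c["color"])
E
```

```text
t 29.3 x [0.573  0.0224 0.1073] F [0.09 0.42 0.19] M [ 0.001 -0.022 -0.007] op 0.796
```

View pics/w41.png

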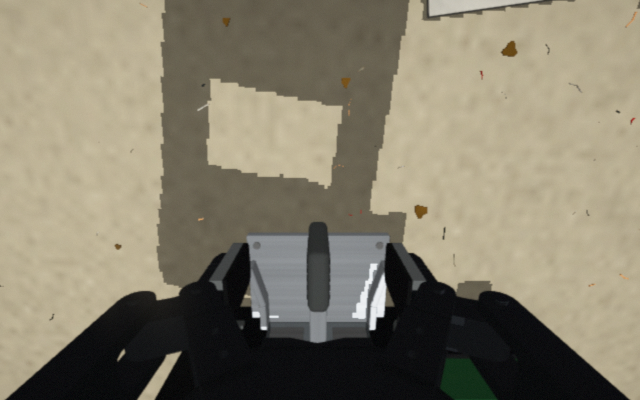

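Call:
{"op": "move_arm", "data": {
  "rows": "0 0 -0.5 0 0 0 0.8;0 0 -1.5 0 0 0 0.8;0 0 -2.5 0 0 0 0.8;0 0 -3 0 0 0 0.8;0 -0.5 -3 0 0 0 0.8;0 -1.5 -3 0 0 0 0.8;0 -3 -3 0 0 0 0.8;0 -3 -1.5 0 0 0 0.8;0 -2 0 0 0 0 0.8;0 0 0 0 0 0 0.8"
}}

```text
time_s: 30.4
eef_pos: [0.4717, 0.0183, 0.2891]
eef_rot: [0.001, 0.692, 0.722, 0.001]
wrist_force: [0.2, 0.6, 0.0]
opening: 0.803
```

```bash
python3 av.py
python3 - <<'E'
from bench import ctrl
import cv2,pickle
from h import *
c=ctrl.camera("side");pickle.dump(c,open("s42.pkl","wb"));crop(c["color"],280,150,380,245,7,"pics/s42.png")
c=ctrl.camera("wrist");cv2.imwrite("pics/w42.png",c["color"])
E
```

```text
t 30.6 x [0.4738 0.0181 0.2876] F [ 0.1  -0.23  0.12] M [0.022 0.017 0.009] op 0.799
```

View pics/s42.png

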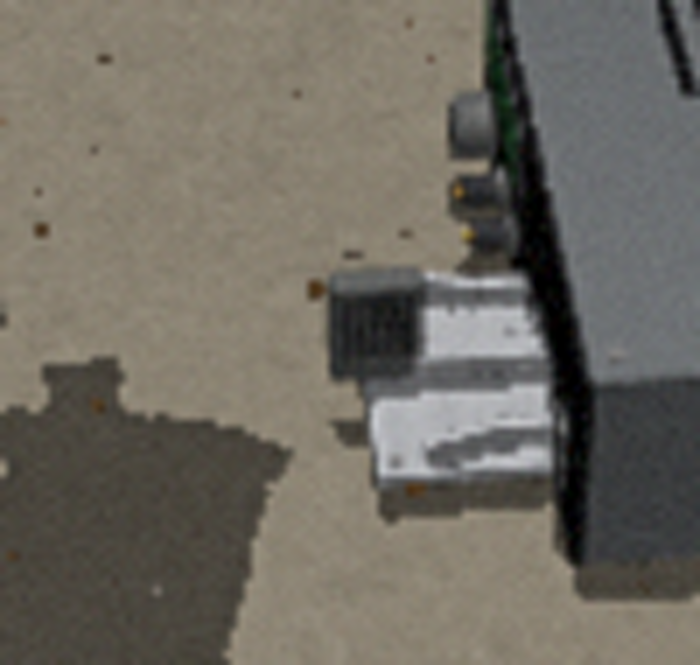

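View pics/w42.png

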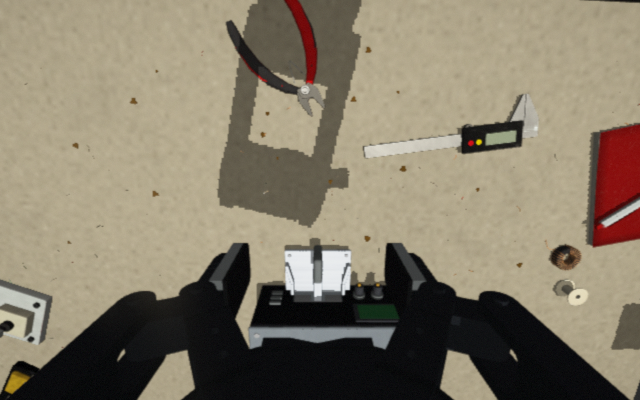

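Call:
{"op": "move_arm", "data": {
  "rows": "0 -1.4 1 0 0 0 0.8;0 -2 2 0 0 0 0.8;0 -2 2 -3 0 0 0.8;0 0 1 -7 0 0 0.8;0 0 0 -7 0 0 0.8;0 0 0 -7 0 0 0.8;0 0 0 -7 0 0 0.8;0 0 0 -7 0 0 0.8;0 0 0 -3 0 0 0.8;0 0 0 0 0 0 0.8;0 0 0 0 0 0 0.8"
}}

```text
time_s: 31.8
eef_pos: [0.42, 0.0156, 0.2275]
eef_rot: [0.242, 0.648, 0.676, 0.252]
wrist_force: [0.7, 0.1, 0.9]
opening: 0.8
```

Run:
```python
from bench import ctrl
import cv2,pickle
from h import *
c=ctrl.camera("wrist");cv2.imwrite("pics/w43.png",c["color"]);pickle.dump(c,open("w43.pkl","wb"))
m=proj(c,[[.63,.027,.03]])[0];print(m,ctrl.get_obs()["time_s"])
x,y=int(m[0]),int(m[1]);crop(c["color"],x-80,max(0,y-60),x+80,y+55,5,"pics/w43c.png")
```

```text
[318.67930805 196.30799972] 31.85
```

View pics/w43c.png

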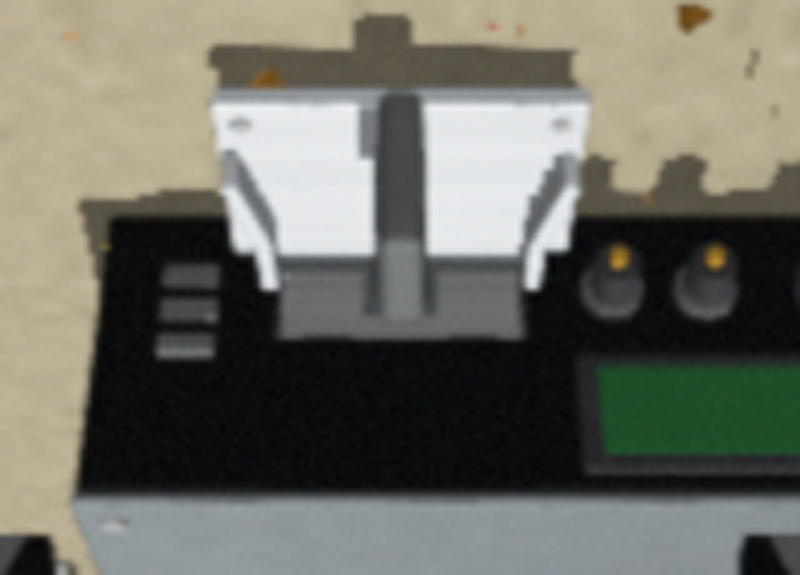

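The wrist view (crop 275–525, 265–340) shows the flap hanging shut, with the stem in its notch. The hand is well clear, so I'm handing in.

```bash
python3 -c "
from bench import ctrl
print(ctrl.hand_in())"
```

```text
the job is handed in; nothing more can be done
None
```

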